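# Nest the caliper bracket and key in the test cycle

### The job

Lift the brake caliper bracket off the key station's guard rails and set it down gently, flat between the stops of the test nest, and let go of it. Then start the test by pressing the keys right down and releasing them one at a time, in this order: the long bar, the square, the small round, the plus. Never press the mushroom stop key, and leave the spray can, hammer and jar alone.

Things in the scene. Friction and masses are not known exactly. Their poses are not given: they have to be found in the camera images.
- bracket: Brake caliper bracket, dark cast iron, flat U, 180 x 68 x 28 mm high, 0.3 to 0.6 kg. Origin: centre of its outline's underside, z up. Its straight bridge runs along x, 26 mm wide (y -34 to -8 mm), full height: pinch it across y at x 0, y -21 mm. Two arms 34 mm wide at x +-73 mm reach to y +34 mm. It starts lying across the console's guard rails, above the keys.
- nest: Test nest, fixed steel plate 236 (x) x 116 (y) x 15 mm, origin at centre of underside. Stops 14 mm high on top: an end stop at each x end (inner faces x +-101 mm), four corner lugs (|x| 71 to 101 mm, inner faces y +-44 mm). The bracket lies flat between them, either way round, its x along the nest's x, origins together, 10 mm play all round; sides open for fingers at |x| under 71 mm.
- console: Key station, fixed grey box 190 (x) x 250 (y) x 50 mm high, origin at centre of underside. Five black keys on 58 mm square bezels (tops 54 mm above bench) in places (x, y) mm: (34, -70), (34, 0), (34, 70), (-34, -36), (-34, 36); which is where varies. Two 12 mm round guard rails along y at x +-80 mm, tops 100 mm above bench, on posts at y +-112 mm.
- spray_can: Bystander: standing spray can, 52 mm across, 180 mm high, origin under its centre; stands between console and nest. Leave it alone.
- hammer: Bystander: hammer lying beyond the work, about 300 mm long, under 45 mm high. Leave it alone.
- jar: Bystander: small jar, 60 mm across, 75 mm high, standing beyond the spray can, origin under its centre. Leave it alone.
- bar_top (a point): Centre of the top face of the long bar key, 18 mm (console x) by 50 mm (console y), black plastic. At rest it is 20 mm above its bezel (74 mm above the bench); it sinks with the key. Axes as the console's.
- bar (a joint): Travel of the bar key, m pressed down, 0 = up, 0.010 = bottomed. A latching spring key: takes about 1 N to start and 4 N to bottom; once pressed down and let go it springs back half way and stays about 5 mm down. It counts as pressed beyond 8 mm.
- square_top (a point): Centre of the top face of the square key, 34 by 34 mm, black plastic. At rest it is 20 mm above its bezel (74 mm above the bench); it sinks with the key. Axes as the console's.
- square (a joint): Travel of the square key, m pressed down, 0 = up, 0.010 = bottomed. A latching spring key: takes about 1 N to start and 4 N to bottom; once pressed down and let go it springs back half way and stays about 5 mm down. It counts as pressed beyond 8 mm.
- round_top (a point): Centre of the top face of the small round key, 22 mm across, black plastic. At rest it is 20 mm above its bezel (74 mm above the bench); it sinks with the key. Axes as the console's.
- round (a joint): Travel of the round key, m pressed down, 0 = up, 0.010 = bottomed. A latching spring key: takes about 1 N to start and 4 N to bottom; once pressed down and let go it springs back half way and stays about 5 mm down. It counts as pressed beyond 8 mm.
- plus_top (a point): Centre of the top face of the plus-shaped key, 46 mm across, arms 15 mm wide, black plastic. At rest it is 20 mm above its bezel (74 mm above the bench); it sinks with the key. Axes as the console's.
- plus (a joint): Travel of the plus key, m pressed down, 0 = up, 0.010 = bottomed. A plain spring key: 4 N to bottom, springs fully back up. It counts as pressed beyond 8 mm.
- mushroom_top (a point): Centre of the top of the mushroom stop key, a round 42 mm head on a stalk, its top 32 mm above its bezel (86 mm above the bench). Must not be pressed.
- mushroom (a joint): Travel of the mushroom stop key, m pressed down, 0 = up, 0.010 = bottomed. A plain spring key, 4 N to bottom.
Mind the look-alikes: they are no part of the job. Of the things that look like the bracket, the largest one is meant.

How it is judged:
On the way, in this order (a step that is already met when the one before it is completed fails the run):
1. the bracket lies flat in the nest, let go (x of bracket in the frame of nest between -0.014 and 0.014 m and y of bracket in the frame of nest between -0.014 and 0.014 m and z of bracket in the frame of nest between 0.011 and 0.019 m and angle between the x axis of bracket and the x axis of nest, either way round below 0.15 rad and angle between bracket's own z axis and vertical below 0.06 rad and contact force between the fingers and bracket below 0.2 N and linear speed of bracket below 0.02 m/s), for 0.2 s.
2. the bar key is pressed right down, alone (value of joint bar above 0.008 m and value of joint each of square, round, plus below 0.0068 m), for 0.02 s.
3. the square key is pressed right down, alone (value of joint square above 0.008 m and value of joint each of bar, round, plus below 0.0068 m), for 0.02 s.
4. the round key is pressed right down, alone (value of joint round above 0.008 m and value of joint each of bar, square, plus below 0.0068 m), for 0.02 s.
5. the plus key is pressed right down, alone (value of joint plus above 0.008 m and value of joint each of bar, square, round below 0.0068 m), for 0.02 s.
At the end, for the whole second after the job is handed in: Bracket released and flat in the nest (origin within 14 mm of the nest's centre in x and y, long axes within 0.15 rad, underside within 4 mm of the plate's top). Bar, square and round keys latched, 2.5 to 6.8 mm down; plus and mushroom keys up, within 2 mm (all of step 1 and value of joint bar between 0.0025 and 0.0068 m and value of joint square between 0.0025 and 0.0068 m and value of joint round between 0.0025 and 0.0068 m and value of joint each of plus, mushroom below 0.002 m); the robot touches nothing.
It fails at once if a key is pressed while the bracket is not in the nest (value of joint any of bar, square, round, plus above 0.003 m and (x of bracket in the frame of nest above 0.025 m or x of bracket in the frame of nest below -0.025 m or y of bracket in the frame of nest above 0.025 m or y of bracket in the frame of nest below -0.025 m or z of bracket in the frame of nest above 0.025 m)).
It fails at once if the mushroom stop key is pressed, or a key before the one that precedes it in the order (value of joint mushroom above 0.003 m or (value of joint square above 0.003 m and value of joint bar below 0.003 m) or (value of joint round above 0.003 m and value of joint square below 0.003 m) or (value of joint plus above 0.003 m and value of joint round below 0.003 m)).
It fails at once if two keys are held down at once (value of joint each of bar, square above 0.0068 m or value of joint each of bar, round above 0.0068 m or (value of joint bar above 0.0068 m and value of joint plus above 0.004 m) or value of joint each of square, round above 0.0068 m or (value of joint square above 0.0068 m and value of joint plus above 0.004 m) or (value of joint round above 0.0068 m and value of joint plus above 0.004 m)).
It fails at once if the bracket is dropped or thrown instead of set down (contact force between the fingers and bracket below 0.05 N and linear speed of bracket above 0.45 m/s).
It fails at once if the spray can, the hammer or the jar is shoved more than 25 mm or tipped (distance of any of spray_can, hammer, jar from where it was at the start of the episode above 0.025 m or angle between any of spray_can, jar's own z axis and vertical above 0.3 rad).
It also fails if it takes over 67 s, if anything falls off the work surface, if the arm or the gripper's body presses on something with over 40 N, if the wrist force passes 120 N, or if a joint passes its speed limit or range.

### The arm

A 6-joint arm with a two-finger parallel gripper is mounted at the origin on the work surface. World frame = base frame: x ahead of the robot, y to its left, z up, the work surface at z = 0. Lengths are in m, angles in rad, forces in N, time in s.
With the tool pointing down it reaches from about 0.3 to 0.875 m from the base axis. Payload 6.4 kg.
Tool frame: the origin (TCP) lies midway between the tips of the shut fingers; the grasp point (between the pads) lies r.grip_point_offset behind it (r.grip_point_offset is the distance from the TCP to the grasp point, in m); x points along the fingers, z is the direction in which the jaws open and shut, and the axes are right-handed (so a half turn about x gives the same grasp; the last joint's range is limited). The gripper opens to 88 mm and grips with 3 to 60 N. Pads are 18 mm wide; open, the fingers measure 123 mm over their backs; the gripper's body (75 mm by 187 mm) begins 45 mm behind the grasp point.
Start: joints at [-0.206, 0.181, 1.607, -0, 1.354, -0.206], TCP at [0.575, 0, 0.239] pointing down, gripper open.
Joint ranges: [-2.99, 2.99], [-0.89, 2.07], [0.3, 2.58], [-1.14, 4.28], [0, 2.63], [-3.12, 3.12]. Speed limits (rad/s): [2.57, 2.57, 3.01, 3.14, 3.14, 3.14].

### API

Orientations are given as a unit quaternion [w, x, y, z].
In Python, from rig import r gives the robot as it stands. The module is installed in compiled form; this text tells all that it offers.
- The arm moves only by the shell command python3 -m pendant 'ROWS' [OPENING] [FORCE]. ROWS is JSON, a list that holds one entry, the list of rows, each a list of 6 numbers: the shift along the world's x, y, z each as a share of 0.05 m, from -1 to 1, then the turn, a rotation vector about the world's x, y, z each as a share of 0.15 rad, from -1 to 1. A call has 1 to 12 rows; each row shifts and turns the pose as measured when the row begins; what a row does not reach is not made up. A row lasts 1/10 s, in which the tool goes at most 50 mm and 8.59 degrees, less where a joint would pass 70% of its speed; a pose out of reach is approached as far as the arm can. A call with a number of a shift or a turn outside -1 to 1 is refused whole. A call with a gripper value outside its range is refused whole. OPENING is the finger opening in mm, from 0 to 88.1, set as the call begins (- or left out, the last holds). The fingers move at their own pace and stop on an object; FORCE is the grip in N (left out, the last holds). Time passes only in rows, so rows that do not move let the fingers close. It gives the time, the measured TCP pose, the force and the opening at its end, in the units of the state.
- r.get_state(): the state, without advancing time (a new reading comes with each control period).
- r.camera(name): name is "scene" or "side" or "wrist"; returns the picture (420x560x3 uint8, red, green, blue); there is no depth.
- r.camera_params(name): a dict with "fx", "fy", "cx", "cy" (pixels), "eye" and "orientation" of the camera in the world. Camera axes: x right, y down, z forward; pixel columns grow to the right and rows downward; lengths in m; the calibration is good to about 2 mm. A picture is of the moment at which its call begins: read the wrist's pose just before it. camera_params takes no time and is no camera call; for the wrist camera it gives the pose at the moment of the call.
- r.sign_off(): hands the job in, once; it reports no verdict.
Trained networks look in the newest picture that a camera, given by its name, has taken for a name from the list of things; names that differ only in an ending like _2 or _b are one class to them, and where a whole thing is asked for, a point or a joint stands for the part that bears it (a point fixed in the world has none). Each returns a list of dicts, best first, with "confidence" (0 to 1); they miss things now and then, are a little off and sometimes report something else, mostly with a low value. They report only what shows in the picture. A call takes as long as a camera call. They do not tell look-alikes from the thing itself.
- r.search_frame(query, camera): "position" ([column, row] in pixels, amid what is visible of it).
- r.landmark_of(query, camera): "position" ([column, row] in pixels: a listed point, or the origin of a listed thing).
The state is a dict: "t": time; "qpos": joint angles; "joint_vel": joint speeds; "tau": joint torques, N m; "ee_pos": TCP position; "orientation": TCP orientation; "contact_force": force on the tool from outside, world axes, zero at the start; "moment": the same for the moment, N m; "grip_width": finger opening in m.
Only numpy, scipy, OpenCV 4.12 (cv2) and the standard library are available. Lean on these libraries where they do the work, as an engineer would, in place of code of your own. Each camera call takes 0.05 s, during which the arm holds its last target.

## Working session

There is one attempt and no reset: what is moved stays moved. The work goes in short steps, Python scripts to look and compute and a shell command to move; the robot and the scene stay as the last step left them, time stands still between calls to the robot, and variables do not carry over. Pictures are saved under pics/ and viewed, and the job is handed in when it is done.

```bash
mkdir -p pics; ls; python3 - <<'E'
from rig import r
import cv2
s=r.get_state();print(s, r.grip_point_offset)
for c in("scene","side","wrist"):
    im=r.camera(c);cv2.imwrite(f"pics/{c}0.png",im[:,:,::-1])
    print(c,r.camera_params(c))
    for q in("bracket","nest","console","spray_can","hammer","jar","bar_top","square_top","round_top","plus_top","mushroom_top"):
        print(q,[(np_["position"],round(np_["confidence"],2)) for np_ in r.landmark_of(q,c)][:3])
print(r.get_state()["t"])
E
```

```text
pics
{'t': 0.0, 'qpos': array([-2.06296790e-01,  1.81505342e-01,  1.60799278e+00, -1.34989155e-05,
        1.35380296e+00, -2.06315076e-01]), 'joint_vel': array([ 0.00039738, -0.00092043,  0.00102855, -0.00039443, -0.00048344,
       -0.00110178]), 'tau': array([-5.85923790e-04, -4.33866942e+01, -3.41848969e+01,  7.00952648e-02,
        3.87157314e-02, -1.54040990e-04]), 'ee_pos': array([5.74468616e-01, 1.26360971e-04, 2.37837574e-01]), 'orientation': array([7.06514355e-01, 1.11673809e-04, 7.07698691e-01, 1.26666692e-04]), 'contact_force': array([-0.25251178, -0.37275781,  0.10618805]), 'moment': array([ 0.00362408, -0.05888858,  0.00615738]), 'grip_width': 0.08848666989728145} 0.0187
scene {'fx': 416.3427807077105, 'fy': 416.3427807077105, 'cx': 281.3835398080147, 'cy': 202.83172037002018, 'eye': array([1.05081501, 0.42846   , 0.86699033]), 'orientation': array([-0.15844138,  0.47030553,  0.81842806, -0.28962828])}
bracket [([415.4, 313.7], 0.85), ([332.0, 209.4], 0.72), ([388.2, 187.9], 0.57)]
nest [([188.7, 185.0], 0.6)]
console [([330.0, 235.1], 0.82)]
spray_can [([255.8, 189.9],
[... 724 characters left out ...]
5), ([240.4, 201.2], 0.49)]
square_top [([269.5, 225.6], 0.43)]
round_top [([298.5, 229.3], 0.4)]
plus_top [([289.7, 256.9], 0.86)]
mushroom_top [([265.0, 240.4], 0.78)]
wrist {'fx': 341.8061531870927, 'fy': 341.8061531870927, 'cx': 279.3044733864469, 'cy': 211.14890382956818, 'eye': array([0.57545538, 0.07809111, 0.3844882 ]), 'orientation': array([1.51763957e-01, 9.88416736e-01, 1.28921231e-04, 2.02563082e-04])}
bracket []
nest [([248.2, 319.4], 0.91), ([338.8, 170.3], 0.51)]
console []
spray_can [([179.4, 183.6], 0.83)]
hammer [([444.2, 152.2], 0.75)]
jar [([339.4, 168.2], 0.9)]
bar_top []
square_top [([220.9, 1.1], 0.73)]
round_top []
plus_top [([248.0, 319.8], 0.35)]
mushroom_top []
1.8
```

View pics/scene0.png

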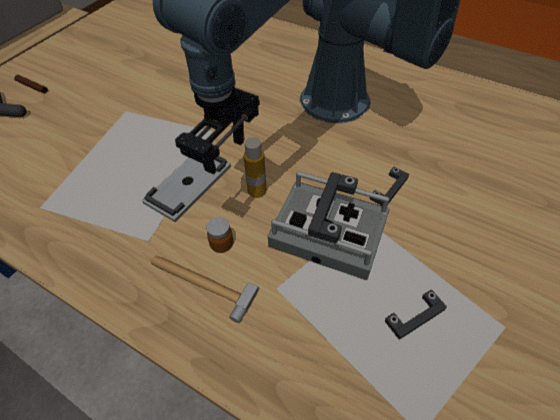

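View pics/side0.png

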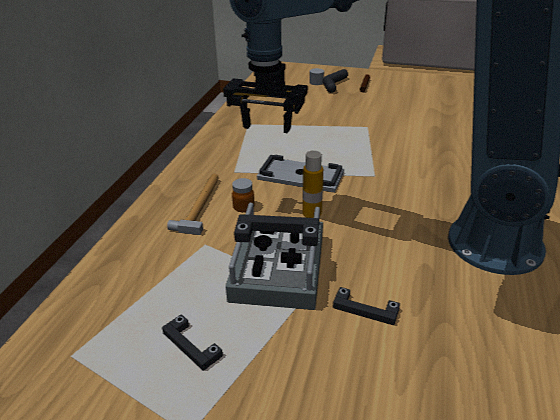

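View pics/wrist0.png

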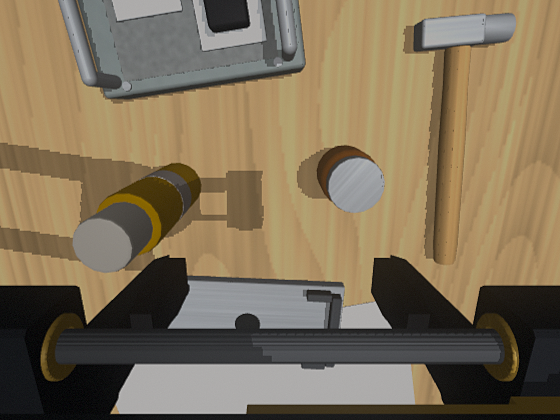

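The bracket lies on the console rails (scene about (335,207), side about (277,232)). Two smaller look-alikes lie on the bench, and the nest is under the gripper, beyond the can. I'll enlarge the views.

```bash
cat > h.py <<'E'
import numpy as np,cv2
from scipy.spatial.transform import Rotation as R
def rot(q): return R.from_quat([q[1],q[2],q[3],q[0]])
def ray(P,uv):
    d=rot(P["orientation"]).apply([(uv[0]-P["cx"])/P["fx"],(uv[1]-P["cy"])/P["fy"],1]);return np.array(P["eye"]),d/np.linalg.norm(d)
def tri(obs):
    A=np.zeros((3,3));b=np.zeros(3);L=[]
    for P,uv in obs:
        e,d=ray(P,uv);M=np.eye(3)-np.outer(d,d);A+=M;b+=M@e;L.append((e,M))
    x=np.linalg.solve(A,b);return x,[round(1000*float(np.linalg.norm(M@(x-e))),1) for e,M in L]
def onz(P,uv,z):
    e,d=ray(P,uv);return e+d*(z-e[2])/d[2]
def proj(P,X):
    c=rot(P["orientation"]).inv().apply(np.atleast_2d(X)-P["eye"]);return np.c_[P["fx"]*c[:,0]/c[:,2]+P["cx"],P["fy"]*c[:,1]/c[:,2]+P["cy"]]
def crop(src,dst,x0,y0,w,h,s):
    im=cv2.imread(src)[y0:y0+h,x0:x0+w];cv2.imwrite(dst,cv2.resize(im,None,fx=s,fy=s,interpolation=cv2.INTER_CUBIC))
E
python3 - <<'E'
from h import *
crop("pics/scene0.png","pics/sc_z.png",260,160,160,120,5)
crop("pics/side0.png","pics/si_z.png",215,190,160,120,5)
crop("pics/side0.png","pics/si_n.png",235,120,160,120,5)
crop("pics/scene0.png","pics/sc_n.png",125,110,160,120,5)
from rig import r
ps,pd,pw=[r.camera_params(c) for c in("scene","side","wrist")]
for n,a,b in(("bracket",(332,209.4),(277.7,234.7)),("nest",(188.7,185),(300.2,174)),("console",(330,235.1),(275.7,268)),("can",(255.8,189.9),(312.7,214.3)),("jar",(221.2,242.2),(241.7,204.9)),("bar",(354.7,235),(259.7,261.2)),("square",(298.9,214.1),(269.5,225.6)),("plus",(348.3,208.9),(289.7,256.9))):
    x,e=tri([(ps,a),(pd,b)]);print(n,x.round(4),e)
E
```

```text
bracket [0.4869 0.2219 0.0972] [1.5, 1.5]
nest [ 0.5371 -0.1836  0.0052] [0.9, 0.9]
console [0.492  0.2273 0.0024] [0.9, 0.9]
can [ 0.4576 -0.0144 -0.0046] [3.8, 3.8]
jar [0.6495 0.0087 0.0072] [3.5, 3.5]
bar [0.5082 0.2918 0.0729] [0.0, 0.0]
square [0.5234 0.156  0.0709] [5.6, 5.6]
plus [0.4491 0.2507 0.0691] [5.5, 5.5]
```

View pics/sc_z.png

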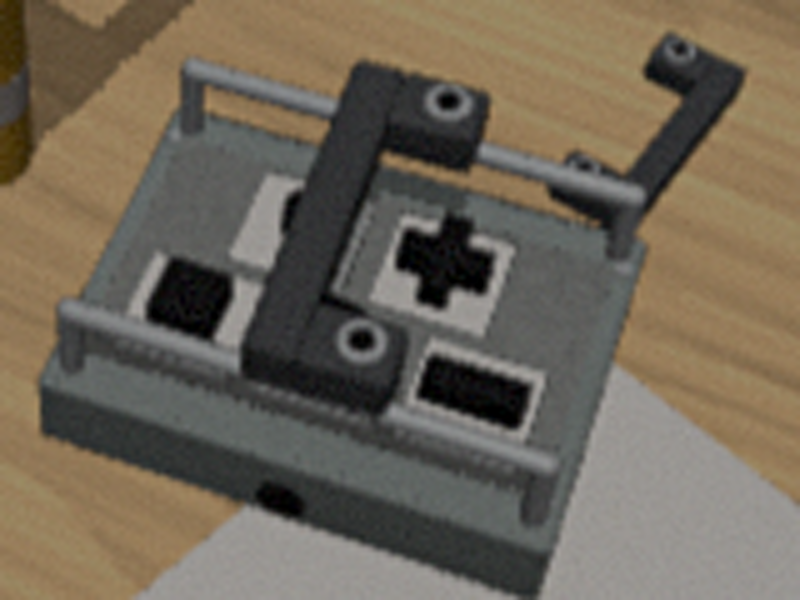

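View pics/si_z.png

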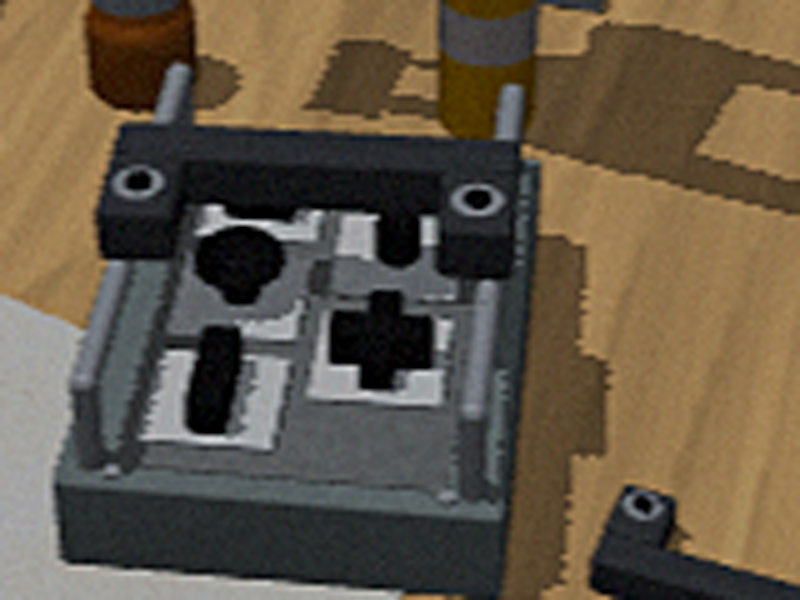

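View pics/si_n.png

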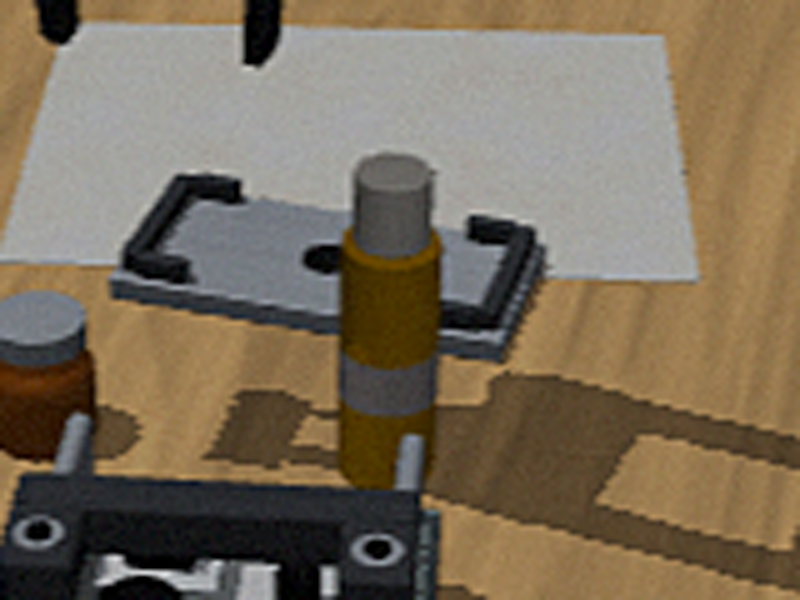

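View pics/sc_n.png

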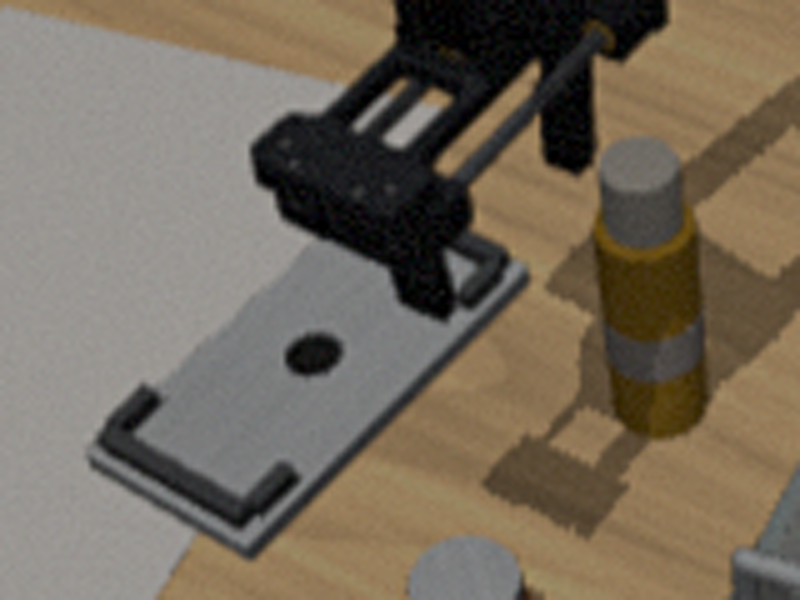

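```bash
python3 - <<'E'
from h import *
from rig import r
ps,pd,pw=[r.camera_params(c) for c in("scene","side","wrist")]
for n,a,b in(("br bridge hi-x",(309.6,230),(240,215.6)),("br bridge lo-x",(332,173),(319,218)),("hole hi",(332.4,228.4),(242.6,226.4)),("hole lo",(349.6,180),(310.6,230)),
("nest hx hy",(175,220),(257.6,176.5)),("nest lx hy",(230,164),(335,190.5)),("nesthole",(187.6,180.6),(299.4,171.6)),
("rail hx ly",(272.4,220.6),(251,203.6)),("rail hx hy",(371,253),(232,266)),("rail lx ly",(298,173),(317.4,208)),("rail lx hy",(388,198),(310.6,272)),
("bar",(355,238),(258.5,264)),("plus",(348.5,212),(291.5,258))):
    x,e=tri([(ps,a),(pd,b)]);print(n,x.round(4),e)
print("nest lx? wrist corner",onz(pw,(343,284),.015),onz(pw,(190,278),.015),onz(pw,(247,321),.015))
E
```

```text
br bridge hi-x [0.5788 0.2102 0.1225] [0.3, 0.3]
br bridge lo-x [0.4057 0.1787 0.1254] [0.8, 0.8]
hole hi [0.5561 0.2537 0.1296] [0.9, 0.9]
hole lo [0.4117 0.228  0.1299] [1.7, 1.7]
nest hx hy [ 0.6525 -0.135   0.0092] [0.8, 0.8]
nest lx hy [ 0.4195 -0.1259  0.0065] [3.0, 3.0]
nesthole [ 0.5369 -0.1832  0.0175] [3.2, 3.2]
rail hx ly [0.5831 0.1181 0.0951] [2.3, 2.3]
rail hx hy [0.5495 0.3455 0.096 ] [0.1, 0.1]
rail lx ly [0.4247 0.0968 0.0956] [1.7, 1.7]
rail lx hy [0.3897 0.3216 0.0972] [1.3, 1.3]
bar [0.5106 0.2944 0.0662] [0.4, 0.4]
plus [0.448  0.2503 0.0619] [1.3, 1.3]
nest lx? wrist corner [ 0.65302578 -0.13086195  0.015     ] [ 0.46783247 -0.12274336  0.015     ] [ 0.53495022 -0.18328067  0.015     ]
```

The triangulation fits the given sizes. The bracket yaw is about 0.177 with the pinch at (0.490, 0.207), the console is at (0.487, 0.2205) with yaw 0.148, and the nest is at (0.534, -0.184) with yaw -0.042. I'll move above the pinch with a yaw of about -80°.

```bash
python3 -m pendant '[[[-0.17,0.41,0,0,0,-0.93],[-0.17,0.41,0,0,0,-0.93],[-0.17,0.41,0,0,0,-0.93],[-0.17,0.41,0,0,0,-0.93],[-0.17,0.41,0,0,0,-0.93],[-0.17,0.41,0,0,0,-0.93],[-0.17,0.41,0,0,0,-0.93],[-0.17,0.41,0,0,0,-0.93],[-0.17,0.41,0,0,0,-0.93],[-0.17,0.41,0,0,0,-0.93]]]' 88
cat > st.py <<'E'
from h import *
from rig import r
import sys
def show(tx=None):
    s=r.get_state();M=rot(s["orientation"]).as_matrix();z=M[:,2]
    print("t",round(s["t"],2),"p",s["ee_pos"].round(4),"yaw(jaw)",round(float(np.arctan2(z[1],z[0])),4),"x",M[:,0].round(3),"F",s["contact_force"].round(1),"w",round(s["grip_width"],4),"q",s["qpos"].round(2))
    return s
def pic(c,name):
    P=r.camera_params(c);im=r.camera(c);cv2.imwrite(f"pics/{name}.png",im[:,:,::-1]);return P
E
python3 - <<'E'
from st import *
show();P=pic("wrist","w1");print(P)
# predicted bracket features
c,s=np.cos(.177),np.sin(.177);o=np.array([.486,.228])
for l in((-90,-34),(90,-34),(90,34),(-90,34),(0,-21),(-56,-8),(56,-8)):
    x=o+np.array([c*l[0]-s*l[1],s*l[0]+c*l[1]])/1000;print(l,proj(P,[*x,.128]).round(0))
E
```

```text
t: 2.8
ee_pos: [0.4875, 0.2094, 0.2391]
orientation: [0.528, 0.47, 0.528, -0.47]
contact_force: [-0.2, -0.2, -0.3]
grip_width: 0.0874
t 2.8 p [0.4875 0.2094 0.2391] yaw(jaw) -1.4554 x [ 0.001 -0.001 -1.   ] F [-0.2 -0.2 -0.3] w 0.0874 q [ 0.18  0.08  1.72 -0.    1.34  1.64]
{'fx': 341.8061531870927, 'fy': 341.8061531870927, 'cx': 279.3044733864469, 'cy': 211.14890382956818, 'eye': array([0.56486471, 0.21896308, 0.38487556]), 'orientation': array([ 0.1133084 ,  0.73816926, -0.65750616, -0.09976477])}
(-90, -34) [[304. 305.]]
(90, -34) [[293.  83.]]
(90, 34) [[197.  89.]]
(-90, 34) [[225. 309.]]
(0, -21) [[282. 206.]]
(-56, -8) [[271. 271.]]
(56, -8) [[260. 134.]]
```

View pics/w1.png

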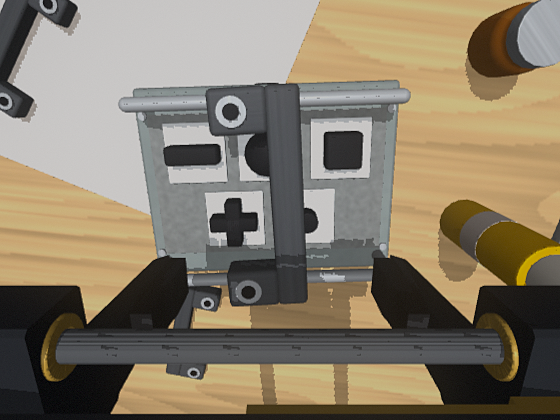

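```bash
cat > m.py <<'E'
from h import *
import json
E
python3 - <<'E'
from st import *
crop("pics/w1.png","pics/w1z.png",110,70,300,240,2.6)
P=r.camera_params("wrist");ps,pd=r.camera_params("scene"),r.camera_params("side");show()
for n,a,b,w in(("bridge hi",(309.6,230),(240,215.6),(299,84)),("bridge lo",(332,173),(319,218),(308,302)),("hole hi",(332.4,228.4),(242.6,226.4),(231,112)),("hole lo",(349.6,180),(310.6,230),(248,293))):
    x,e=tri([(ps,a),(pd,b),(P,w)]);print(n,x.round(4),e,onz(P,w,.128).round(4))
for n,w in(("arm hi",(207,89)),("arm lo",(229,306)),("inner hi",(265,134)),("inner lo",(277,262))):print(n,onz(P,w,.128).round(4))
for n,w in(("bar",(192,155)),("plus",(234,221)),("square",(343,150))):print(n,onz(P,w,.074).round(4))
E
```

```text
t 2.85 p [0.4861 0.212  0.239 ] yaw(jaw) -1.4634 x [-0.     0.001 -1.   ] F [-1.3  2.6 -0.1] w 0.088 q [0.19 0.08 1.72 0.   1.34 1.65]
bridge hi [0.5788 0.2091 0.1219] [1.1, 0.2, 1.1] [0.5785 0.2084 0.128 ]
bridge lo [0.4051 0.1788 0.1258] [1.4, 0.3, 1.3] [0.405  0.1788 0.128 ]
hole hi [0.5555 0.2542 0.1298] [1.1, 1.2, 1.1] [0.5544 0.2548 0.128 ]
hole lo [0.4114 0.2294 0.1312] [2.3, 1.8, 1.6] [0.4082 0.2307 0.128 ]
arm hi [0.5682 0.2727 0.128 ]
arm lo [0.3937 0.246  0.128 ]
inner hi [0.5416 0.2289 0.128 ]
inner lo [0.4397 0.2092 0.128 ]
bar [0.5113 0.2947 0.074 ]
plus [0.4522 0.2525 0.074 ]
square [0.5305 0.1593 0.074 ]
```

View pics/w1z.png

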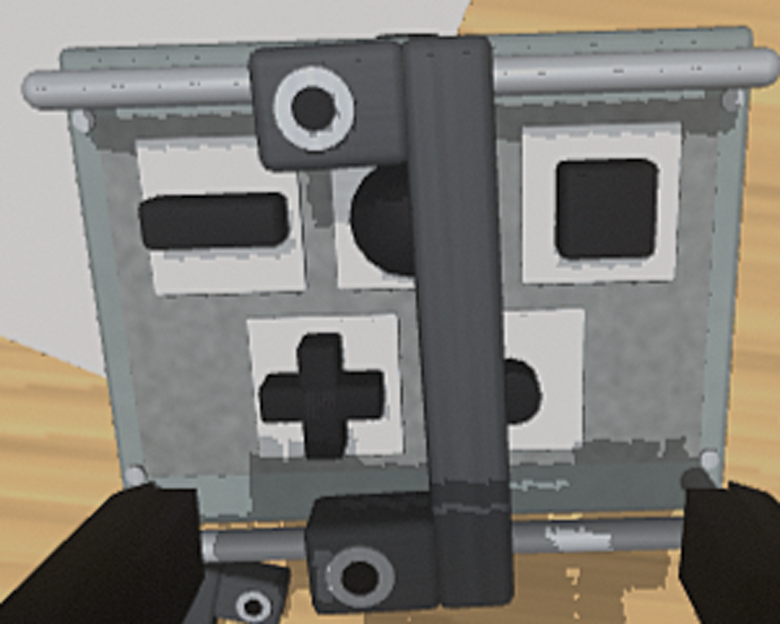

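The wrist view agrees: the bracket runs from (299,84) to (308,302), its yaw is 0.17, and the pinch is at (0.490, 0.2065) with its top at about 0.127. Next I align and go down part of the way.

```bash
python3 -m pendant '[[[0.08,-0.11,-0.2,0,0,0.42],[0,0,-0.4,0,0,0],[0,0,-0.4,0,0,0],[0,0,-0.4,0,0,0],[0,0,0,0,0,0],[0,0,0,0,0,0]]]'; python3 -c "
from st import *
show()"
```

```text
t: 3.45
ee_pos: [0.491, 0.2071, 0.169]
orientation: [0.545, 0.452, 0.544, -0.45]
contact_force: [1.4, 0.6, 0.3]
grip_width: 0.0883
t 3.45 p [0.491  0.2071 0.169 ] yaw(jaw) -1.3844 x [ 0.004  0.001 -1.   ] F [1.4 0.6 0.3] w 0.0883 q [0.18 0.16 1.78 0.   1.2  1.56]
```

```bash
python3 -m pendant '[[[0,0,-0.35,0,0,-0.1],[0,0,-0.35,0,0,0],[0,0,-0.35,0,0,0],[0,0,-0.17,0,0,0],[0,0,0,0,0,0],[0,0,0,0,0,0]]]' ; python3 - <<'E'
from st import *
show();P=pic("side","s2")
crop("pics/s2.png","pics/s2z.png",215,150,160,120,5)
E
```

```text
t: 4.05
ee_pos: [0.4966, 0.2073, 0.1141]
orientation: [0.545, 0.459, 0.538, -0.45]
contact_force: [0.1, -0.8, 0.1]
grip_width: 0.0881
t 4.05 p [0.4966 0.2073 0.1141] yaw(jaw) -1.3965 x [ 0.016  0.003 -1.   ] F [ 0.1 -0.8  0.1] w 0.0881 q [0.17 0.24 1.81 0.   1.07 1.57]
```

View pics/s2z.png

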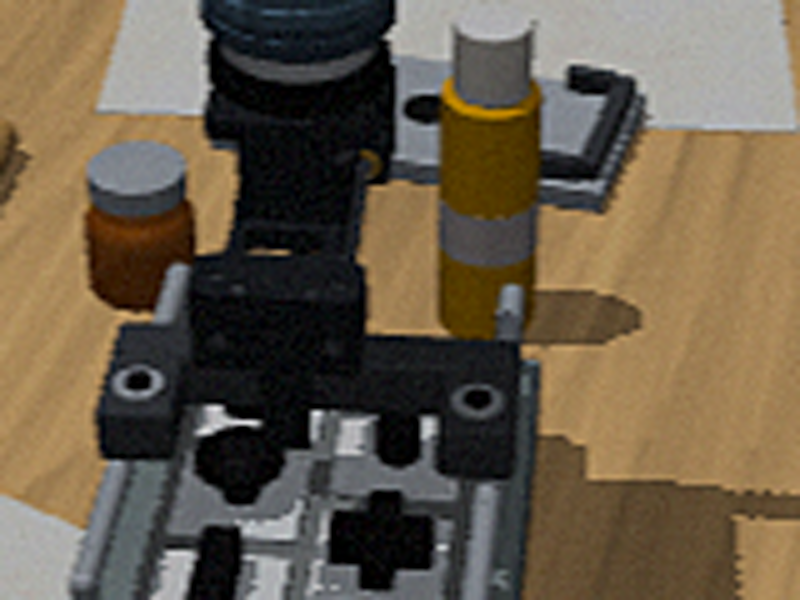

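```bash
python3 -m pendant '[[[-0.1,0,-0.14,-0.02,0.11,-0.02],[0,0,0,0,0,0]]]' ; python3 -m pendant '[[[0,0,0,0,0,0],[0,0,0,0,0,0],[0,0,0,0,0,0],[0,0,0,0,0,0],[0,0,0,0,0,0],[0,0,0,0,0,0]]]' 0 30;  python3 -c "
from st import *
show()"
```

```text
t: 4.3
ee_pos: [0.4923, 0.2075, 0.1085]
orientation: [0.541, 0.456, 0.541, -0.455]
contact_force: [-0.5, 0.3, 0.0]
grip_width: 0.0881
t: 4.9
ee_pos: [0.4928, 0.2077, 0.1093]
orientation: [0.541, 0.456, 0.541, -0.455]
contact_force: [-0.6, 0.0, -0.2]
grip_width: 0.0419
t 4.9 p [0.4928 0.2077 0.1093] yaw(jaw) -1.3993 x [ 0.002  0.    -1.   ] F [-0.6  0.  -0.2] w 0.0419 q [0.18 0.25 1.81 0.   1.08 1.58]
```

```bash
python3 -m pendant '[[[0,0,0,0,0,0],[0,0,0,0,0,0],[0,0,0,0,0,0],[0,0,0,0,0,0],[0,0,0,0,0,0]]]' 0 40;  python3 -c "
from st import *
show()"
```

```text
t: 5.4
ee_pos: [0.4929, 0.2073, 0.1093]
orientation: [0.542, 0.456, 0.54, -0.455]
contact_force: [-0.4, -0.8, -0.4]
grip_width: 0.0255
t 5.4 p [0.4929 0.2073 0.1093] yaw(jaw) -1.3992 x [ 0.002 -0.    -1.   ] F [-0.4 -0.8 -0.4] w 0.0255 q [ 0.18  0.25  1.81 -0.    1.08  1.58]
```

Gripped: the opening is 25.5 mm on the 26 mm bridge. I'll lift slowly.

```bash
python3 -m pendant '[[[0,0,0,0,0,0],[0,0,0.2,0,0,0],[0,0,0.4,0,0,0],[0,0,0.5,0,0,0],[0,0,0.5,0,0,0],[0,0,0.5,0,0,0],[0,0,0.5,0,0,0],[0,0,0.4,0,0,0],[0,0,0.3,0,0,0],[0,0,0,0,0,0]]]' ;  python3 - <<'E'
from st import *
show();P=pic("side","s3")
print(show()["moment"])
E
```

```text
t: 6.4
ee_pos: [0.486, 0.2071, 0.2791]
orientation: [0.539, 0.453, 0.544, -0.458]
contact_force: [0.9, -0.7, -4.0]
grip_width: 0.0255
t 6.4 p [0.486  0.2071 0.2791] yaw(jaw) -1.3987 x [-0.01  -0.001 -1.   ] F [ 0.9 -0.7 -4. ] w 0.0255 q [0.18 0.05 1.67 0.   1.43 1.58]
t 6.45 p [0.4855 0.2069 0.2778] yaw(jaw) -1.3988 x [-0.012 -0.001 -1.   ] F [-0.6  0.3 -5.2] w 0.0252 q [0.18 0.05 1.67 0.   1.43 1.58]
[ 0.01677659  0.01117868 -0.02853244]
```

View pics/s3.png

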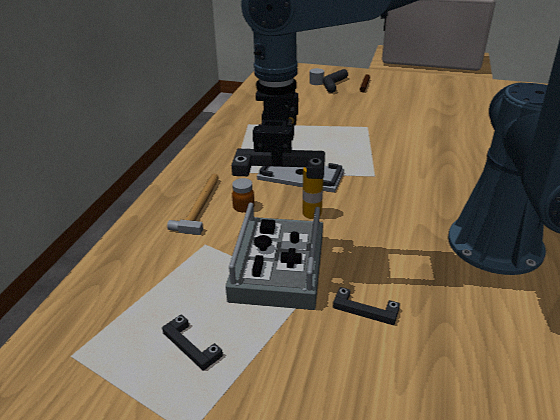

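The bracket is held level and clear of the rails (side view row 160). The keys are now fully visible and still up. I'll carry it over the can.

```bash
python3 -m pendant '[[[0.05,-0.3,0.1,0,-0.08,-0.1],[0.1,-0.6,0.05,0,0,-0.2],[0.1,-0.8,0,0,0,-0.2],[0.1,-0.8,0,0,0,-0.2],[0.1,-0.8,0,0,0,-0.2],[0.1,-0.8,0,0,0,-0.2],[0.1,-0.8,0,0,0,-0.2],[0.1,-0.6,0,0,0,-0.1],[0.1,-0.4,0,0,0,0],[0,-0.2,0,0,0,0],[0,0,0,0,0,0],[0,0,0,0,0,0]]]' ;  python3 - <<'E'
from st import *
show();P=pic("wrist","w4");pic("scene","sc4")
crop("pics/sc4.png","pics/sc4z.png",260,160,160,120,5)
E
```

```text
t: 7.65
ee_pos: [0.5175, -0.1149, 0.272]
orientation: [-0.481, -0.508, -0.492, 0.518]
contact_force: [0.1, 0.3, -3.4]
grip_width: 0.0257
t 7.65 p [ 0.5175 -0.1149  0.272 ] yaw(jaw) -1.6229 x [-0.02   0.002 -1.   ] F [ 0.1  0.3 -3.4] w 0.0257 q [-0.44  0.07  1.67 -0.01  1.43  1.19]
```

View pics/w4.png

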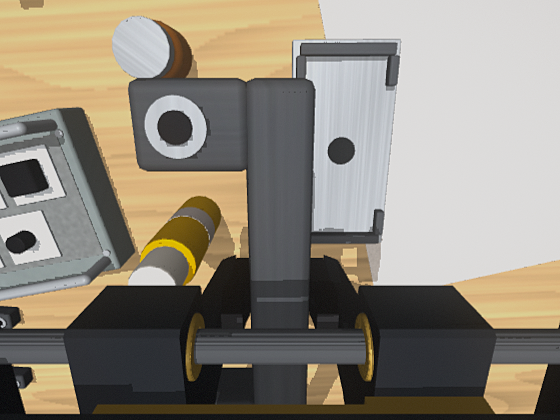

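View pics/sc4z.png

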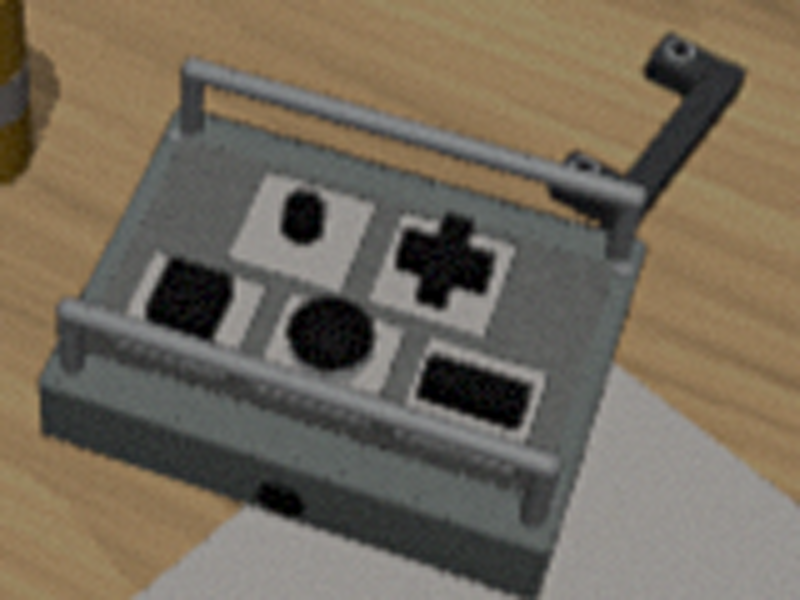

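View pics/sc4.png

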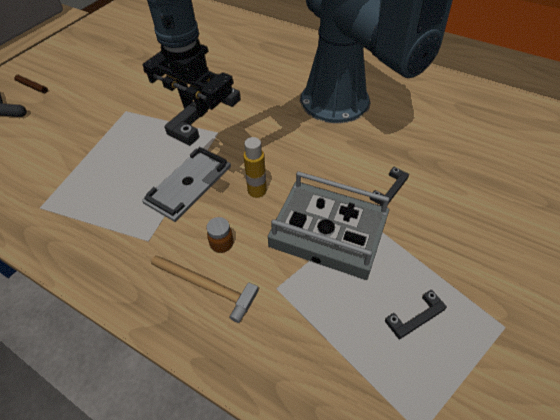

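```bash
python3 - <<'E'
from st import *
show();P=r.camera_params("wrist");ps,pd=r.camera_params("scene"),r.camera_params("side")
for n,w,z in(("hx ly",(400,40),.015),("lx ly",(381,242),.015),("hole",(341,151),.015),("hx hy",(293,41),.015),("stop in hx",(305,55),.029),("stop in hxR",(386,56),.029)):print(n,onz(P,w,z).round(4))
print(tri([(ps,(187.6,180.6)),(pd,(299.4,171.6)),(P,(341,151))]))
for n,w in(("br hx -y",(315,80)),("br hx +y",(130,80)),("hole",(176,127)),("inner",(248,170))):print(n,onz(P,w,.2905).round(4))
for n,w in (("round",(303,215)),("square",(190,295)),("mush",(330,333)),("bar",(474,388)),("plus",(446,258))):
  print(n,onz(ps,(260+w[0]/5,160+w[1]/5),.086 if n=="mush" else .069).round(4))
c,s=np.cos(.148),np.sin(.148)
for n,l in(("bar",(34,70)),("mush",(34,0)),("square",(34,-70)),("round",(-34,-36)),("plus",(-34,36))):
  print(n,(np.array([.4868,.2205])+np.array([c*l[0]-s*l[1],s*l[0]+c*l[1]])/1000).round(4))
E
```

```text
t 7.75 p [ 0.5177 -0.1144  0.2724] yaw(jaw) -1.6216 x [-0.02   0.002 -1.   ] F [-0.   0.  -2.2] w 0.0254 q [-0.44  0.07  1.67 -0.01  1.43  1.19]
hx ly [ 0.6489 -0.2488  0.015 ]
lx ly [ 0.416 -0.239  0.015]
hole [ 0.5345 -0.1871  0.015 ]
hx hy [ 0.6536 -0.1354  0.015 ]
stop in hx [ 0.638  -0.1467  0.029 ]
stop in hxR [ 0.6328 -0.2307  0.029 ]
(array([ 0.53599199, -0.18562646,  0.01606123]), [2.6, 4.2, 1.8])
br hx -y [ 0.6032 -0.1306  0.2905]
br hx +y [ 0.6064 -0.0669  0.2905]
hole [ 0.59   -0.0804  0.2905]
inner [ 0.573  -0.105   0.2905]
round [0.4608 0.1802 0.069 ]
square [0.5308 0.1559 0.069 ]
mush [0.5288 0.2278 0.086 ]
bar [0.5121 0.2943 0.069 ]
plus [0.4501 0.2518 0.069 ]
bar [0.5101 0.2947]
mush [0.5204 0.2255]
square [0.5308 0.1563]
round [0.4585 0.1799]
plus [0.4479 0.2511]
```

The nest is at (0.535, -0.1855) with yaw -0.042, consistent across views. The held bracket's origin is at TCP + (-0.003, +0.022). I'll move over the nest and part way down.

```bash
python3 -m pendant '[[[0.06,-0.2,0,0,-0.13,0.06],[0.1,-0.45,0,0,0,0],[0.1,-0.5,0,0,0,0],[0.08,-0.4,0,0,0,0],[0,-0.2,-0.2,0,0,0],[0,-0.1,-0.4,0,0,0],[0,0,-0.6,0,0,0],[0,0,-0.6,0,0,0],[0,0,-0.6,0,0,0],[0,0,-0.3,0,0,0],[0,0,0,0,0,0],[0,0,0,0,0,0]]]' ;  python3 - <<'E'
from st import *
show()
E
```

```text
t: 8.95
ee_pos: [0.5349, -0.2035, 0.1311]
orientation: [0.496, 0.508, 0.492, -0.503]
contact_force: [0.1, 0.9, -4.5]
grip_width: 0.0258
t 8.95 p [ 0.5349 -0.2035  0.1311] yaw(jaw) -1.5946 x [ 0.009  0.001 -1.   ] F [ 0.1  0.9 -4.5] w 0.0258 q [-0.57  0.29  1.71  0.01  1.14  1.02]
```

```bash
python3 -m pendant '[[[0.05,-0.07,-0.3,0,0.06,-0.12],[0,0,-0.4,0,0,0],[0,0,-0.4,0,0,0],[0,0,-0.2,0,0,0],[0,0,0,0,0,0],[0,0,0,0,0,0]]]' ;  python3 - <<'E'
from st import *
show();pic("scene","sc5");pic("side","s5");show()
crop("pics/sc5.png","pics/sc5z.png",125,110,160,120,4)
crop("pics/s5.png","pics/s5z.png",235,100,160,120,4)
E
```

```text
t: 9.55
ee_pos: [0.5427, -0.2089, 0.0724]
orientation: [0.495, 0.511, 0.485, -0.508]
contact_force: [0.4, -0.5, -3.7]
grip_width: 0.0257
t 9.55 p [ 0.5427 -0.2089  0.0724] yaw(jaw) -1.6105 x [ 0.013 -0.007 -1.   ] F [ 0.4 -0.5 -3.7] w 0.0257 q [-0.57  0.39  1.72  0.    1.02  1.04]
t 9.65 p [ 0.5428 -0.209   0.0726] yaw(jaw) -1.6106 x [ 0.013 -0.007 -1.   ] F [ 0.4  0.2 -4.4] w 0.026 q [-0.57  0.39  1.72  0.    1.02  1.04]
```

View pics/sc5z.png

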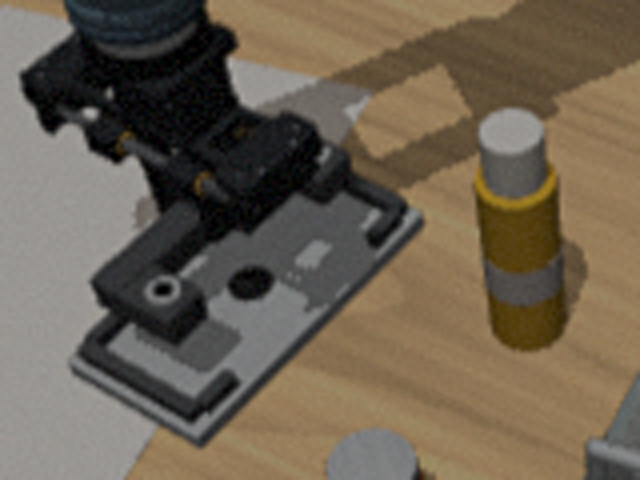

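View pics/s5z.png

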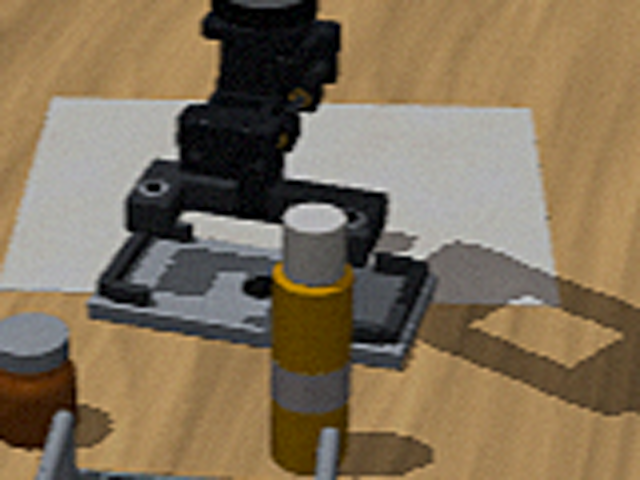

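The bracket hangs over the nest inside the stops' outline. I'll trim x and the tilt, then lower it.

```bash
python3 -m pendant '[[[-0.11,0.04,-0.1,0.05,0.09,0],[0,0,-0.2,0,0.02,0],[-0.05,0,-0.2,0,0.02,0],[-0.03,0,-0.1,0,0,0],[0,0,0,0,0,0],[0,0,0,0,0,0]]]' ;  python3 - <<'E'
from st import *
show()
E
```

```text
t: 10.25
ee_pos: [0.5331, -0.2073, 0.0414]
orientation: [-0.488, -0.508, -0.492, 0.511]
contact_force: [-0.8, 0.5, -3.0]
grip_width: 0.0255
t 10.25 p [ 0.5331 -0.2073  0.0414] yaw(jaw) -1.6105 x [-0.006  0.    -1.   ] F [-0.8  0.5 -3. ] w 0.0255 q [-0.58  0.43  1.73 -0.    0.98  1.04]
```

```bash
python3 -m pendant '[[[0.07,0,-0.1,0,-0.04,0],[0,0,-0.1,0,0,0],[0,0,0,0,0,0],[0,0,0,0,0,0]]]' ;  python3 - <<'E'
from st import *
show()
pic("scene","sc6");pic("side","s6")
crop("pics/sc6.png","pics/sc6z.png",125,110,160,120,4)
crop("pics/s6.png","pics/s6z.png",235,100,160,120,4)
E
```

```text
t: 10.65
ee_pos: [0.5373, -0.2075, 0.0309]
orientation: [0.49, 0.51, 0.49, -0.51]
contact_force: [0.3, -0.2, -4.0]
grip_width: 0.0255
t 10.65 p [ 0.5373 -0.2075  0.0309] yaw(jaw) -1.6105 x [ 0.001 -0.    -1.   ] F [ 0.3 -0.2 -4. ] w 0.0255 q [-0.57  0.45  1.73  0.    0.96  1.04]
```

View pics/sc6z.png

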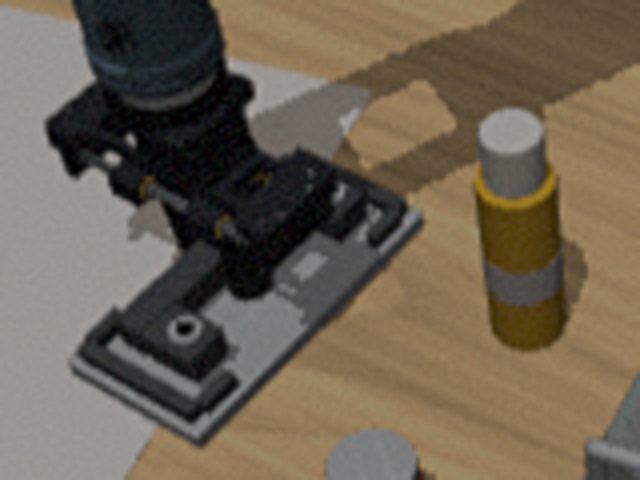

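View pics/s6z.png

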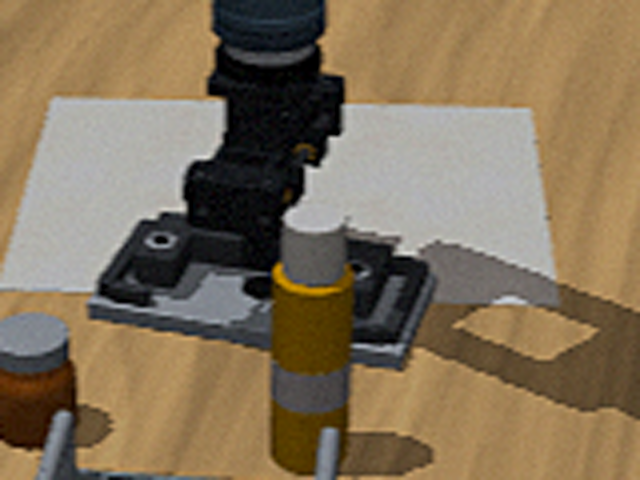

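The bracket now sits inside the stops, a few mm above the plate. I'll lower it until it touches.

```bash
python3 -m pendant '[[[0,0,-0.08,0,0,0],[0,0,-0.05,0,0,0],[0,0,0,0,0,0]]]' ;  python3 - <<'E'
from st import *
show()
E
```

```text
t: 11.05
ee_pos: [0.5376, -0.2077, 0.0244]
orientation: [0.491, 0.51, 0.489, -0.51]
contact_force: [0.2, 0.4, -4.4]
grip_width: 0.0259
t 11.05 p [ 0.5376 -0.2077  0.0244] yaw(jaw) -1.6106 x [ 0.002 -0.001 -1.   ] F [ 0.2  0.4 -4.4] w 0.0259 q [-0.57  0.46  1.73  0.    0.95  1.04]
```

```bash
python3 -m pendant '[[[0,0,-0.04,0,0,0],[0,0,0,0,0,0]]]' ;  python3 -m pendant '[[[0,0,-0.03,0,0,0],[0,0,0,0,0,0]]]'
```

```text
t: 11.25
ee_pos: [0.538, -0.2079, 0.025]
orientation: [0.491, 0.51, 0.489, -0.51]
contact_force: [0.1, -0.8, -3.9]
grip_width: 0.0255
t: 11.45
ee_pos: [0.5385, -0.2082, 0.0244]
orientation: [0.491, 0.51, 0.489, -0.509]
contact_force: [-0.5, 0.3, -3.0]
grip_width: 0.0255
```

```bash
python3 -m pendant '[[[-0.02,0.02,-0.06,0,0,0],[0,0,-0.04,0,0,0],[0,0,0,0,0,0]]]' ;  python3 -m pendant '[[[0,0,-0.06,0,0,0],[0,0,0,0,0,0]]]'
```

```text
t: 11.75
ee_pos: [0.5387, -0.2083, 0.0248]
orientation: [0.492, 0.51, 0.488, -0.509]
contact_force: [0.1, 0.2, -2.9]
grip_width: 0.0255
t: 11.95
ee_pos: [0.5393, -0.2086, 0.0248]
orientation: [0.492, 0.51, 0.488, -0.509]
contact_force: [0.6, 0.5, -4.5]
grip_width: 0.0257
```

```bash
python3 -m pendant '[[[-0.04,0.02,-0.12,0,0.03,0],[0,0,-0.05,0,0,0],[0,0,0,0,0,0],[0,0,0,0,0,0]]]' ; python3 - <<'E'
from st import *
show()
pic("scene","sc7");show()
crop("pics/sc7.png","pics/sc7z.png",125,110,160,120,4)
E
```

```text
t: 12.35
ee_pos: [0.5403, -0.209, 0.0238]
orientation: [-0.493, -0.509, -0.488, 0.51]
contact_force: [0.3, -1.0, -1.1]
grip_width: 0.026
t 12.35 p [ 0.5403 -0.209   0.0238] yaw(jaw) -1.6084 x [ 0.004 -0.007 -1.   ] F [ 0.3 -1.  -1.1] w 0.026 q [-0.57  0.47  1.73 -0.    0.94  1.04]
t 12.4 p [ 0.5403 -0.2091  0.0237] yaw(jaw) -1.6085 x [ 0.004 -0.007 -1.   ] F [-1.   0.2  1. ] w 0.0256 q [-0.57  0.47  1.73 -0.    0.94  1.04]
```

View pics/sc7z.png

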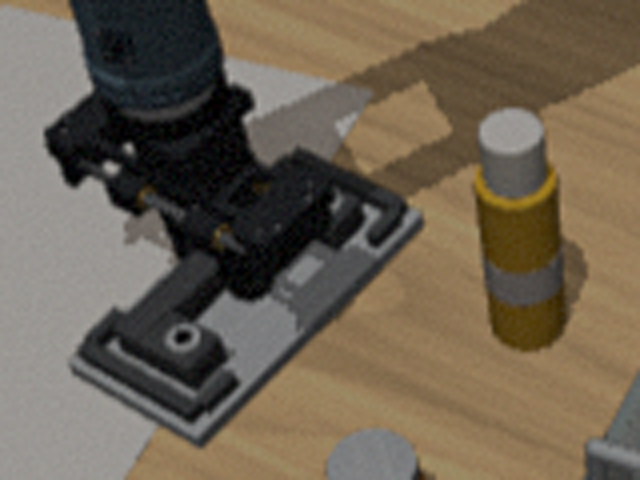

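It is in contact (force rose from -4 N to about 0), with offsets of about 3 mm. Release.

```bash
python3 -m pendant '[[[0,0,0,0,0,0],[0,0,0,0,0,0],[0,0,0,0,0,0],[0,0,0,0,0,0],[0,0,0,0,0,0],[0,0,0,0,0,0]]]' 60 ; python3 -m pendant '[[[0,0,0.1,0,0,0],[0,0,0.3,0,0,0],[0,0,0.5,0,0,0],[0,0,0.8,0,0,0],[0,0,0.9,0,0,0],[0,0,0.9,0,0,0],[0,0,0.6,0,0,0],[0,0,0,0,0,0]]]' ; python3 - <<'E'
from st import *
show()
pic("scene","sc8");P=pic("wrist","w8");pic("side","s8");print(P);show()
crop("pics/sc8.png","pics/sc8z.png",125,110,160,120,4)
E
```

```text
t: 13.0
ee_pos: [0.5407, -0.2094, 0.0225]
orientation: [-0.493, -0.509, -0.488, 0.51]
contact_force: [0.1, -0.8, 0.0]
grip_width: 0.0601
t: 13.8
ee_pos: [0.5386, -0.208, 0.2427]
orientation: [-0.494, -0.509, -0.487, 0.51]
contact_force: [-0.4, -0.7, 0.4]
grip_width: 0.06
t 13.8 p [ 0.5386 -0.208   0.2427] yaw(jaw) -1.6087 x [ 0.006 -0.008 -1.   ] F [-0.4 -0.7  0.4] w 0.06 q [-0.57  0.18  1.6  -0.    1.35  1.04]
{'fx': 341.8061531870927, 'fy': 341.8061531870927, 'cx': 279.3044733864469, 'cy': 211.14890382956818, 'eye': array([ 0.61526558, -0.20896651,  0.38685318]), 'orientation': array([-0.10599727, -0.68554551,  0.71265732,  0.10445805])}
t 13.95 p [ 0.5361 -0.2065  0.2359] yaw(jaw) -1.6088 x [-0.002 -0.003 -1.   ] F [-0.1 -0.8  0.1] w 0.0599 q [-0.57  0.18  1.61 -0.    1.35  1.04]
```

View pics/sc8z.png

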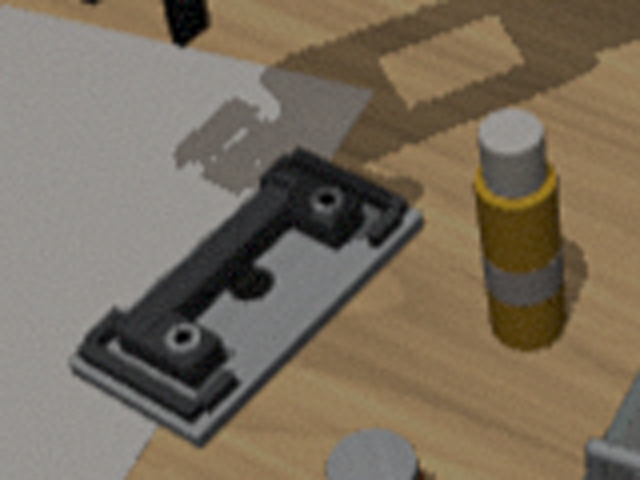

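View pics/w8.png

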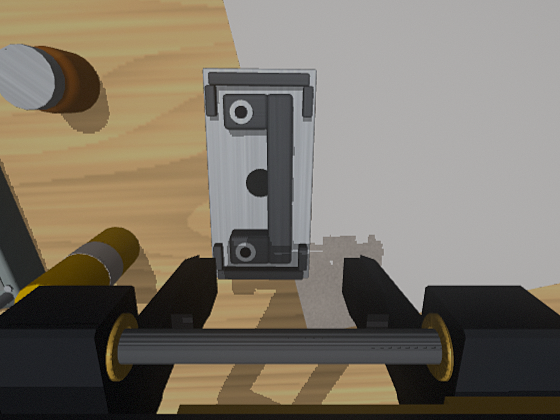

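View pics/s8.png

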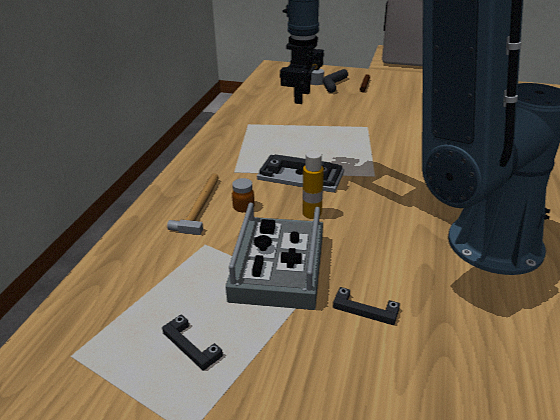

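```bash
python3 - <<'E'
from st import *
crop("pics/w8.png","pics/w8z.png",190,60,140,230,2.6)
P={'fx': 341.8061531870927, 'fy': 341.8061531870927, 'cx': 279.3044733864469, 'cy': 211.14890382956818, 'eye':np.array([ 0.61526558, -0.20896651,  0.38685318]), 'orientation':np.array([-0.10599727, -0.68554551,  0.71265732,  0.10445805])}
for n,w,z in(("hole hi",(240,112),.045),("hole lo",(245,252),.045),("bridge hi",(292,95),.043),("plate hxhy",(203,69),.015),("plate hxly",(316,69),.015),("plate lx ly",(306,278),.015)):print(n,onz(P,w,z).round(4))
E
```

```text
hole hi [ 0.611  -0.1737  0.045 ]
hole lo [ 0.4651 -0.1687  0.045 ]
bridge hi [ 0.6247 -0.2241  0.043 ]
plate hxhy [ 0.6536 -0.1364  0.015 ]
plate hxly [ 0.6494 -0.2503  0.015 ]
plate lx ly [ 0.4147 -0.2367  0.015 ]
```

View pics/w8z.png

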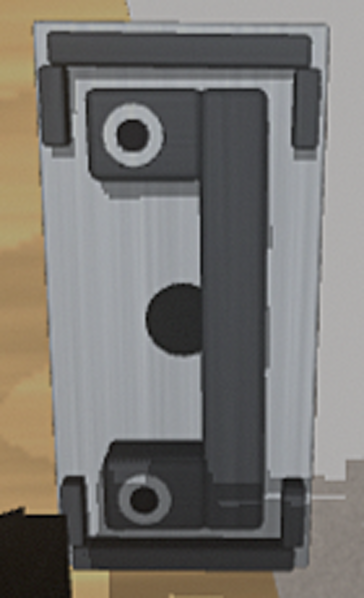

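The bracket lies flat and released inside the stops, about 3 mm off in x, with gaps visible all round. Next I shut the fingers and go over the bar key at about (0.511, 0.2945).

```bash
python3 -m pendant '[[[0,0.3,0.2,0,0,0.1],[-0.05,0.6,0.2,0,0,0.1],[-0.05,0.8,0,0,0,0.1],[-0.05,0.8,0,0,0,0.1],[-0.05,0.8,0,0,0,0.1],[-0.05,0.8,0,0,0,0.1],[-0.05,0.8,0,0,0,0.1],[-0.05,0.8,0,0,0,0.1],[-0.05,0.8,0,0,0,0.1],[-0.05,0.8,0,0,0,0.1],[-0.05,0.6,0,0,0,0.1],[0,0.3,0,0,0,0]]]' 0 20;  python3 -m pendant '[[[0,0,0,0,0,0],[0,0,0,0,0,0]]]'; python3 - <<'E'
from st import *
show();P=pic("wrist","w9");show()
for n,w in():pass
E
```

```text
t: 15.15
ee_pos: [0.4928, 0.228, 0.2418]
orientation: [0.522, 0.456, 0.544, -0.472]
contact_force: [0.7, 0.1, 0.4]
grip_width: 0.0007
t: 15.35
ee_pos: [0.4897, 0.2308, 0.2396]
orientation: [0.523, 0.453, 0.547, -0.472]
contact_force: [-1.0, -0.4, -0.3]
grip_width: 0.0008
t 15.35 p [0.4897 0.2308 0.2396] yaw(jaw) -1.426 x [-0.043  0.003 -0.999] F [-1.  -0.4 -0.3] w 0.0008 q [0.21 0.13 1.66 0.01 1.39 1.64]
t 15.4 p [0.4898 0.2305 0.2396] yaw(jaw) -1.4267 x [-0.043  0.003 -0.999] F [-0.6  0.6  0.1] w 0.0003 q [0.21 0.13 1.66 0.01 1.39 1.64]
```

View pics/w9.png

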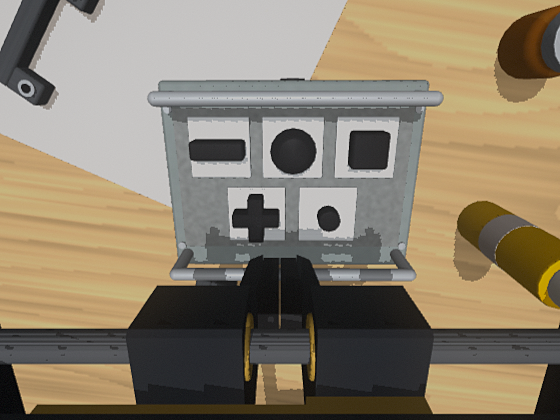

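```bash
python3 - <<'E'
from st import *
P=r.camera_params("wrist")
for n,w in(("bar",(219,148)),("mush",(293,148)),("square",(367,148)),("plus",(257,214.5)),("round",(328,214.5))):print(n,onz(P,w,.054).round(4))
for n,w in(("bar",(217,150)),("square",(369,150)),("plus",(256,218)),("round",(329,218))):print(n,onz(P,w,.070).round(4))
E
```

```text
bar [0.5109 0.2938 0.054 ]
mush [0.5212 0.2237 0.054 ]
square [0.5314 0.1539 0.054 ]
plus [0.4488 0.2495 0.054 ]
round [0.4595 0.1777 0.054 ]
bar [0.5118 0.2929 0.07  ]
square [0.532  0.1559 0.07  ]
plus [0.4511 0.2496 0.07  ]
round [0.4616 0.1791 0.07  ]
```

The keys agree across views: bar (0.511, 0.294), square (0.5315, 0.1555), round (0.460, 0.179), plus (0.449, 0.2505), mushroom (0.521, 0.2245). I'll go above the bar.

```bash
python3 -m pendant '[[[0.14,0.4,0,0,-0.29,0],[0.14,0.45,-0.2,0,0,0],[0.14,0.3,-0.5,0,0,0],[0,0.1,-0.6,0,0,0],[0,0,-0.6,0,0,0],[0,0,-0.4,0,0,0],[0,0,0,0,0,0],[0,0,0,0,0,0]]]';python3 -c "
from st import *
show()"
```

```text
t: 16.2
ee_pos: [0.5133, 0.2857, 0.1213]
orientation: [0.532, 0.466, 0.532, -0.465]
contact_force: [-0.6, 1.1, 0.6]
grip_width: 0.0002
t 16.2 p [0.5133 0.2857 0.1213] yaw(jaw) -1.4389 x [ 0.001  0.001 -1.   ] F [-0.6  1.1  0.6] w 0.0002 q [0.31 0.34 1.67 0.   1.13 1.74]
```

```bash
python3 -m pendant '[[[-0.07,0.17,-0.2,0,0.03,0],[0,0,-0.25,0,0.03,0],[0,0,-0.1,0,0,0],[0,0,0,0,0,0],[0,0,0,0,0,0]]]';python3 -c "
from st import *
show()
P=pic('side','s10');crop('pics/s10.png','pics/s10z.png',205,150,160,160,3.5)
P=pic('scene','sc10');crop('pics/sc10.png','pics/sc10z.png',270,130,160,160,3.5)"
```

```text
t: 16.7
ee_pos: [0.512, 0.2946, 0.0953]
orientation: [0.53, 0.466, 0.533, -0.466]
contact_force: [0.0, -0.2, 0.6]
grip_width: 0.0002
t 16.7 p [0.512  0.2946 0.0953] yaw(jaw) -1.4404 x [-0.003  0.002 -1.   ] F [ 0.  -0.2  0.6] w 0.0002 q [0.32 0.38 1.67 0.   1.09 1.76]
```

View pics/s10z.png

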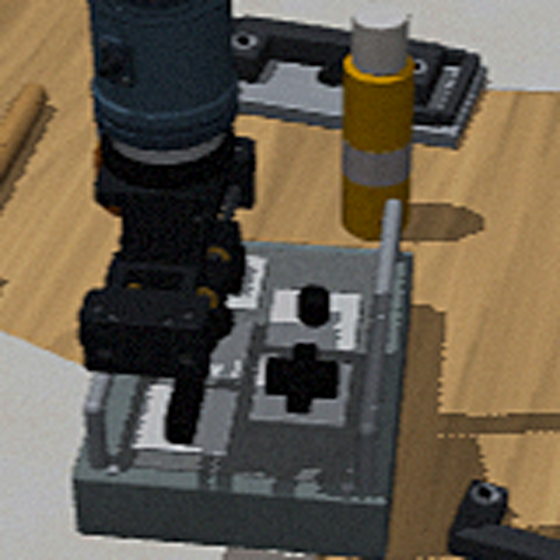

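View pics/sc10z.png

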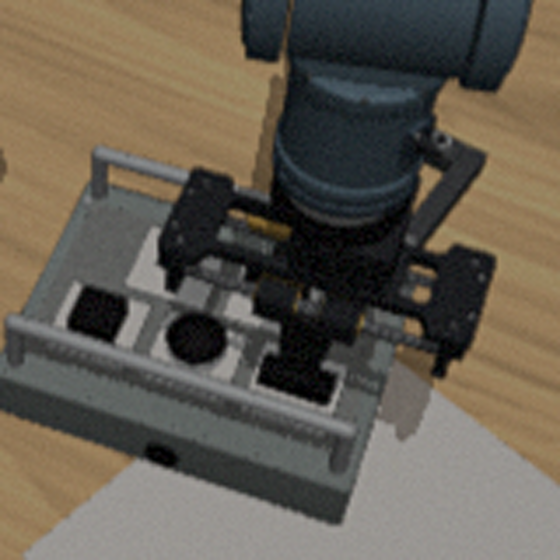

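The finger tips are right above the bar (scene view, around (355,235)). I'll press down in steps.

```bash
python3 -m pendant '[[[-0.02,0,-0.2,0,0,0],[0,0,-0.15,0,0,0],[0,0,0,0,0,0]]]';python3 -m pendant '[[[0,0,-0.16,0,0,0],[0,0,0,0,0,0]]]'
```

```text
t: 17.1
ee_pos: [0.5114, 0.2948, 0.0773]
orientation: [0.53, 0.467, 0.533, -0.466]
contact_force: [-0.7, 0.2, -0.2]
grip_width: 0.0005
t: 17.3
ee_pos: [0.5117, 0.2949, 0.0687]
orientation: [0.531, 0.467, 0.533, -0.466]
contact_force: [-0.6, -0.4, 0.2]
grip_width: 0.0002
```

```bash
python3 -m pendant '[[[0,0,-0.14,0,0,0],[0,0,0,0,0,0]]]';python3 -c "
from st import *
show()
P=pic('side','s11');crop('pics/s11.png','pics/s11z.png',205,190,120,120,5)
P=pic('scene','sc11');crop('pics/sc11.png','pics/sc11z.png',290,170,120,120,5);show()"
```

```text
t: 17.5
ee_pos: [0.5134, 0.2955, 0.0649]
orientation: [0.531, 0.468, 0.532, -0.465]
contact_force: [-0.4, -0.3, 1.3]
grip_width: 0.0004
t 17.5 p [0.5134 0.2955 0.0649] yaw(jaw) -1.4401 x [ 0.002  0.004 -1.   ] F [-0.4 -0.3  1.3] w 0.0004 q [0.32 0.42 1.68 0.   1.03 1.76]
t 17.6 p [0.5136 0.2956 0.0644] yaw(jaw) -1.4402 x [ 0.003  0.004 -1.   ] F [-0.5  0.1  8.5] w 0.0006 q [0.32 0.43 1.68 0.   1.03 1.76]
```

View pics/s11z.png

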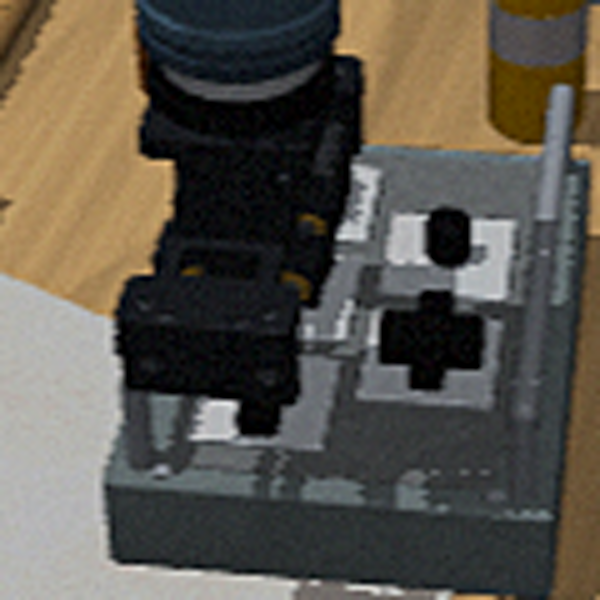

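View pics/sc11z.png

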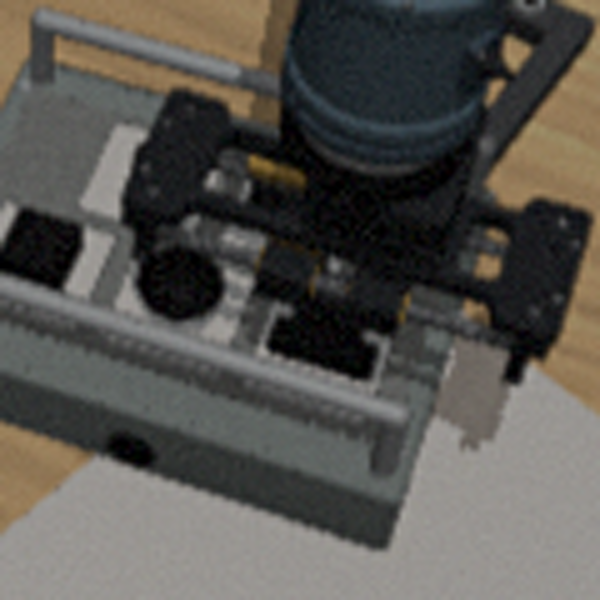

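```bash
python3 -m pendant '[[[0,0,-0.06,0,0,0],[0,0,0,0,0,0]]]';python3 -m pendant '[[[0,0,0.2,0,0,0],[0,0,0.4,0,0,0],[0,0,0.4,0,0,0],[0,0,0,0,0,0],[0,0,0,0,0,0]]]'; python3 -c "
from st import *
show()
P=pic('side','s12');crop('pics/s12.png','pics/s12z.png',205,190,120,120,5)
P=pic('scene','sc12');crop('pics/sc12.png','pics/sc12z.png',290,170,120,120,5);show()"
```

```text
t: 17.8
ee_pos: [0.5139, 0.2958, 0.065]
orientation: [0.532, 0.468, 0.532, -0.464]
contact_force: [-0.7, -0.2, 0.8]
grip_width: 0.0004
t: 18.3
ee_pos: [0.5128, 0.2953, 0.1154]
orientation: [0.531, 0.467, 0.532, -0.465]
contact_force: [0.2, -0.0, -0.5]
grip_width: 0.0003
t 18.3 p [0.5128 0.2953 0.1154] yaw(jaw) -1.4398 x [ 0.001  0.003 -1.   ] F [ 0.2 -0.  -0.5] w 0.0003 q [0.32 0.35 1.66 0.   1.13 1.76]
t 18.4 p [0.5128 0.2953 0.1151] yaw(jaw) -1.4398 x [ 0.     0.003 -1.   ] F [ 0.4 -0.8  0. ] w 0.0007 q [0.32 0.35 1.66 0.   1.13 1.76]
```

View pics/s12z.png

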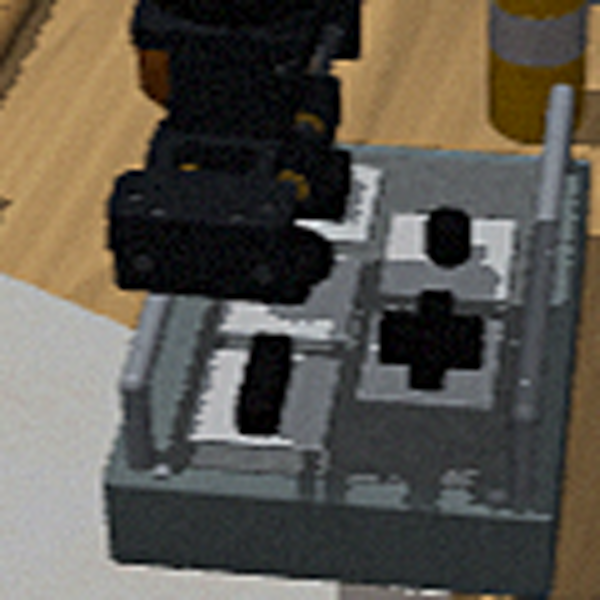

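View pics/sc12z.png

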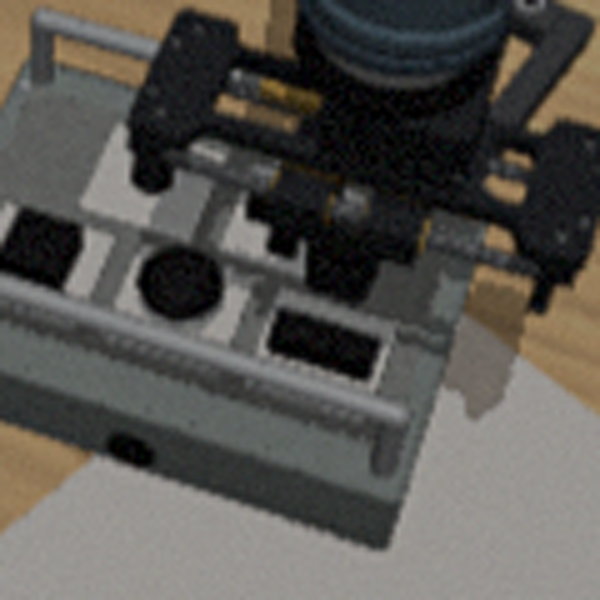

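```bash
python3 - <<'E'
import cv2,numpy as np
a=cv2.imread("pics/s8.png")[245:290,235:300];b=cv2.imread("pics/s12.png")[245:290,235:300]
c=cv2.imread("pics/sc8.png")[220:255,335:380];d=cv2.imread("pics/sc12.png")[220:255,335:380]
f=lambda im:cv2.resize(im,(390,270),interpolation=cv2.INTER_NEAREST)
cv2.imwrite("pics/cmp.png",np.vstack([np.hstack([f(a),f(b)]),np.hstack([f(c),f(d)])]))
from h import *
from rig import r
for n in("scene","side"):
    P=r.camera_params(n);print(n,proj(P,[[.511,.294,z] for z in(.074,.069,.064)]).round(1).tolist())
E
```

```text
scene [[355.1, 236.0], [354.9, 237.2], [354.6, 238.4]]
side [[258.1, 261.2], [258.2, 263.0], [258.3, 264.8]]
```

View pics/cmp.png

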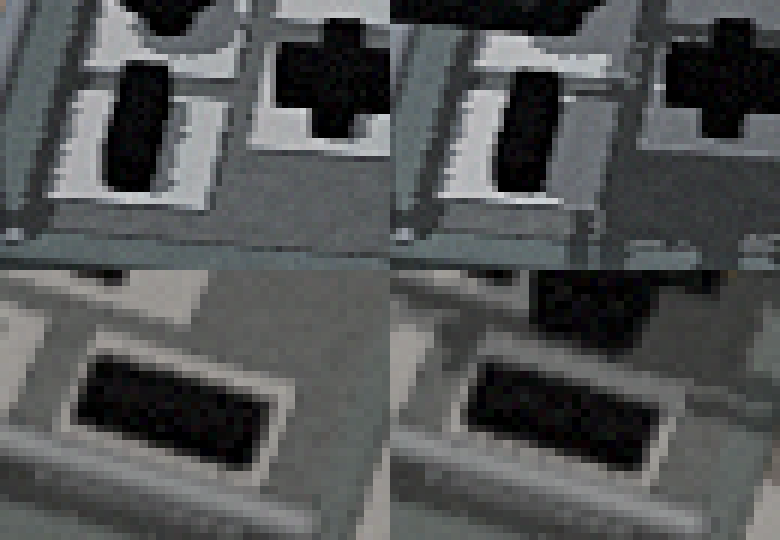

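The bar's top edge dropped 2 px in the side view, about 5 mm, so it is latched. The force peaked at 8.5 N at the bottom, against about 4 N needed. Next I go to the square, passing high over the mushroom.

```bash
python3 -m pendant '[[[0.04,-0.3,0.3,0,0,0.1],[0.06,-0.5,0.1,0,0,0],[0.06,-0.5,0,0,0,0],[0.06,-0.5,0,0,0,0],[0.06,-0.45,0,0,0,0],[0.06,-0.3,0,0,0,0],[0,-0.1,0,0,0,0],[0,0,0,0,0,0],[0,0,0,0,0,0]]]';python3 -c "
from st import *
show()"
```

```text
t: 19.3
ee_pos: [0.525, 0.1585, 0.1266]
orientation: [0.532, 0.459, 0.54, -0.464]
contact_force: [-0.4, 0.1, -0.8]
grip_width: 0.0001
t 19.3 p [0.525  0.1585 0.1266] yaw(jaw) -1.4226 x [-0.013  0.002 -1.   ] F [-0.4  0.1 -0.8] w 0.0001 q [0.08 0.26 1.76 0.   1.14 1.5 ]
```

```bash
python3 -m pendant '[[[0.12,-0.06,-0.2,0,-0.07,0],[0,0,-0.3,0,0,0],[0,0,-0.3,0,0,0],[0,0,-0.05,0,0,0],[0,0,0,0,0,0]]]';python3 -c "
from st import *
show()"
```

```text
t: 19.8
ee_pos: [0.5317, 0.1585, 0.081]
orientation: [0.536, 0.461, 0.537, -0.46]
contact_force: [-0.5, 0.2, -0.3]
grip_width: 0.0005
t 19.8 p [0.5317 0.1585 0.081 ] yaw(jaw) -1.4179 x [ 0.     0.002 -1.   ] F [-0.5  0.2 -0.3] w 0.0005 q [0.07 0.33 1.77 0.   1.04 1.49]
```

```bash
python3 -m pendant '[[[0,-0.04,-0.18,0,0,0],[0,0,-0.18,0,0,0],[0,0,-0.15,0,0,0]]]';python3 -m pendant '[[[0,0,-0.15,0,0,0]]]'; python3 -m pendant '[[[0,0,0,0,0,0]]]'
```

```text
t: 20.1
ee_pos: [0.5339, 0.1572, 0.0634]
orientation: [0.538, 0.461, 0.537, -0.459]
contact_force: [-48.6, -6.5, 120.6]
grip_width: 0.0002
t: 20.2
ee_pos: [0.5338, 0.1571, 0.0637]
orientation: [0.537, 0.459, 0.538, -0.459]
contact_force: [-40.5, -6.3, 81.7]
grip_width: 0.0005
t: 20.3
ee_pos: [0.5344, 0.1572, 0.0669]
orientation: [0.538, 0.459, 0.537, -0.459]
contact_force: [-0.3, -0.3, -0.0]
grip_width: 0.0005
```

The square bottomed at z ≈ 0.0635, but I pressed too hard. The reading jumped to about 120–130 N, which may have passed the wrist limit. I can't undo that, so I'll go on more gently and report it at the end.

```bash
python3 -m pendant '[[[0,0,0.2,0,0,0],[0,0,0.5,0,0,0],[0,0,0.6,0,0,0],[-0.2,0.05,0.2,0,0,0],[-0.4,0.1,0,0,0,0],[-0.4,0.1,0,0,0,0],[-0.3,0.1,0,0,0,0],[-0.1,0,0,0,0,0],[0,0,0,0,0,0],[0,0,0,0,0,0]]]';python3 -c "
from st import *
show()
P=pic('side','s13');P=pic('scene','sc13');show()
a=cv2.imread('pics/s8.png')[215:290,230:330];b=cv2.imread('pics/s13.png')[215:290,230:330]
c=cv2.imread('pics/sc8.png')[180:255,275:375];d=cv2.imread('pics/sc13.png')[180:255,275:375]
f=lambda im:cv2.resize(im,(400,300),interpolation=cv2.INTER_NEAREST)
cv2.imwrite('pics/cmp2.png',np.vstack([np.hstack([f(a),f(b)]),np.hstack([f(c),f(d)])]))"
```

```text
t: 21.3
ee_pos: [0.4656, 0.1746, 0.1464]
orientation: [0.54, 0.462, 0.535, -0.457]
contact_force: [0.2, -0.8, -0.1]
grip_width: 0.0005
t 21.3 p [0.4656 0.1746 0.1464] yaw(jaw) -1.4147 x [ 0.01   0.001 -1.   ] F [ 0.2 -0.8 -0.1] w 0.0005 q [ 0.12  0.11  1.89 -0.    1.13  1.53]
t 21.4 p [0.4658 0.1745 0.1464] yaw(jaw) -1.4151 x [ 0.009  0.001 -1.   ] F [-0.5  0.3  0.6] w 0.0003 q [ 0.12  0.11  1.89 -0.    1.13  1.53]
```

View pics/cmp2.png

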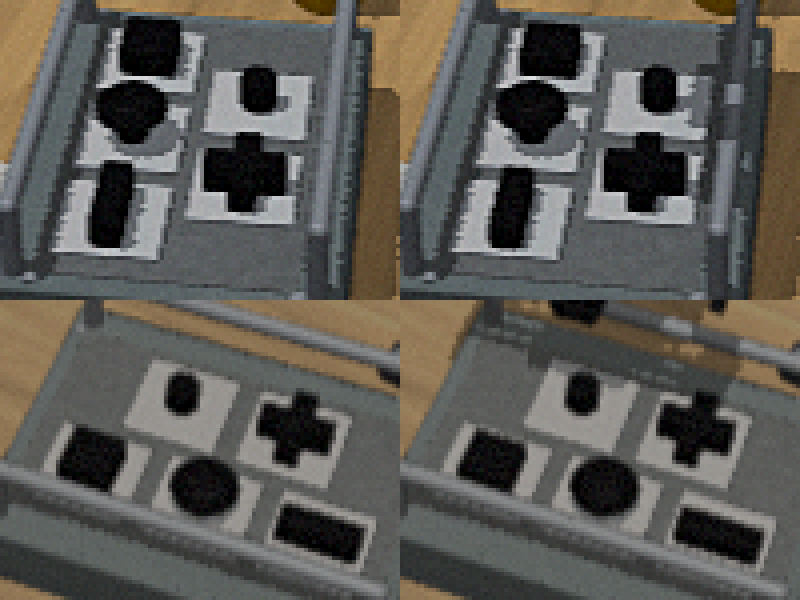

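The bar and square tops both sit lower than at the start, so both are latched. Next is the round key.

```bash
python3 -m pendant '[[[-0.12,0.09,-0.2,0,0.05,0],[0,0,-0.4,0,0,0],[0,0,-0.4,0,0,0],[0,0,-0.2,0,0,0],[0,0,0,0,0,0],[0,0,0,0,0,0]]]';python3 -c "
from st import *
show()"
```

```text
t: 22.0
ee_pos: [0.4599, 0.1793, 0.0822]
orientation: [0.537, 0.46, 0.537, -0.46]
contact_force: [0.0, 0.4, -0.7]
grip_width: 0.0003
t 22.0 p [0.4599 0.1793 0.0822] yaw(jaw) -1.417 x [-0.     0.001 -1.   ] F [ 0.   0.4 -0.7] w 0.0003 q [0.13 0.21 1.93 0.   1.   1.55]
```

Over the round key at (0.460, 0.179). I'll press it in small steps.

```bash
python3 -m pendant '[[[0,0,-0.14,0,0,0],[0,0,0,0,0,0]]]'; python3 -m pendant '[[[0,0,-0.1,0,0,0],[0,0,0,0,0,0]]]'; python3 -m pendant '[[[0,0,-0.08,0,0,0],[0,0,0,0,0,0]]]'
```

```text
t: 22.2
ee_pos: [0.4607, 0.1795, 0.0757]
orientation: [0.537, 0.461, 0.537, -0.459]
contact_force: [-0.2, -0.9, -0.4]
grip_width: 0.0004
t: 22.4
ee_pos: [0.4617, 0.1796, 0.0714]
orientation: [0.538, 0.461, 0.536, -0.459]
contact_force: [0.3, 0.5, -0.7]
grip_width: 0.0006
t: 22.6
ee_pos: [0.4623, 0.1797, 0.0678]
orientation: [0.538, 0.462, 0.536, -0.458]
contact_force: [-0.1, -0.3, 0.5]
grip_width: 0.0003
```

```bash
python3 -m pendant '[[[0,0,-0.07,0,0,0]]]';python3 -m pendant '[[[0,0,-0.02,0,0,0]]]'
```

```text
t: 22.7
ee_pos: [0.4625, 0.1798, 0.0646]
orientation: [0.538, 0.462, 0.536, -0.458]
contact_force: [-1.2, -0.3, 3.6]
grip_width: 0.0006
t: 22.8
ee_pos: [0.4626, 0.1798, 0.0643]
orientation: [0.538, 0.462, 0.536, -0.458]
contact_force: [-6.2, -0.8, 16.9]
grip_width: 0.0005
```

The round key bottomed at 17 N, well under the limit. I'll lift off and move to the plus.

```bash
python3 -m pendant '[[[0,0,0.2,0,0,0],[0,0,0.4,0,0,0],[0,0,0.5,0,0,0],[-0.06,0.3,0.2,0,0,0],[-0.06,0.4,0,0,0,0],[-0.06,0.4,0,0,0,0],[-0.06,0.25,0,0,0,0],[0,0,0,0,0,0],[0,0,0,0,0,0]]]';python3 -c "
from st import *
show()
P=pic('side','s14');P=pic('scene','sc14');show()
a=cv2.imread('pics/s8.png')[215:290,230:330];b=cv2.imread('pics/s14.png')[215:290,230:330]
c=cv2.imread('pics/sc8.png')[180:255,275:375];d=cv2.imread('pics/sc14.png')[180:255,275:375]
f=lambda im:cv2.resize(im,(400,300),interpolation=cv2.INTER_NEAREST)
cv2.imwrite('pics/cmp3.png',np.vstack([np.hstack([f(a),f(b)]),np.hstack([f(c),f(d)])]))"
```

```text
t: 23.7
ee_pos: [0.4499, 0.2489, 0.1327]
orientation: [0.538, 0.462, 0.535, -0.458]
contact_force: [-0.4, 0.2, 0.1]
grip_width: 0.0006
t 23.7 p [0.4499 0.2489 0.1327] yaw(jaw) -1.4177 x [ 0.006  0.002 -1.   ] F [-0.4  0.2  0.1] w 0.0006 q [ 0.27  0.17  1.86 -0.    1.11  1.69]
t 23.8 p [0.45   0.2485 0.1326] yaw(jaw) -1.4188 x [ 0.006  0.002 -1.   ] F [-0.3  0.2 -0.2] w 0.0001 q [ 0.27  0.17  1.86 -0.    1.11  1.69]
```

View pics/cmp3.png

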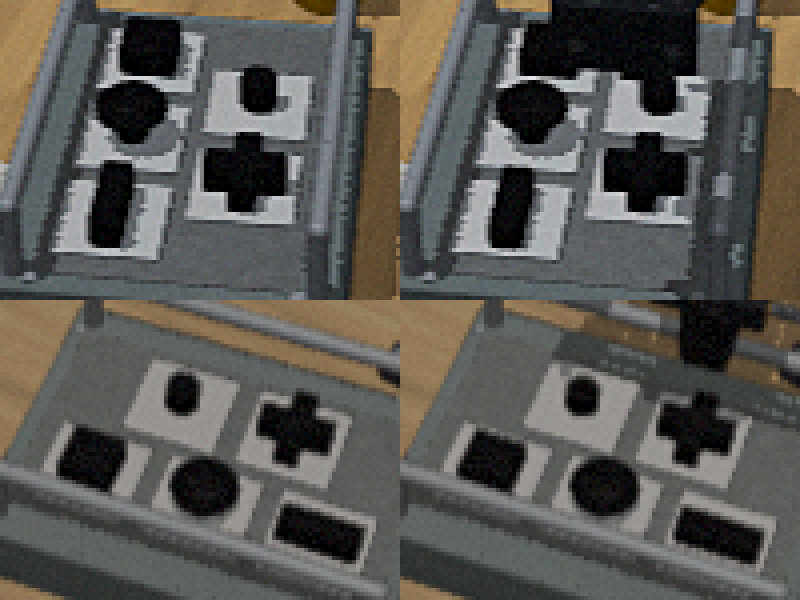

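The round key has latched too: in the scene view its top is lower and the key is visibly shorter. The tool is over the plus, so I'll descend.

```bash
python3 -m pendant '[[[-0.02,0.04,-0.2,0,0.03,0],[0,0,-0.4,0,0,0],[0,0,-0.3,0,0,0],[0,0,0,0,0,0],[0,0,0,0,0,0]]]'; python3 -m pendant '[[[-0.02,0,-0.14,0,0,0],[0,0,0,0,0,0]]]'; python3 -m pendant '[[[0,0,-0.08,0,0,0],[0,0,0,0,0,0]]]'
```

```text
t: 24.3
ee_pos: [0.449, 0.248, 0.0841]
orientation: [0.535, 0.462, 0.536, -0.462]
contact_force: [0.9, -0.1, 0.6]
grip_width: 0.0006
t: 24.5
ee_pos: [0.4484, 0.2478, 0.0772]
orientation: [0.535, 0.462, 0.536, -0.462]
contact_force: [-0.2, 0.2, 0.1]
grip_width: 0.0007
t: 24.7
ee_pos: [0.449, 0.2479, 0.0736]
orientation: [0.536, 0.463, 0.535, -0.461]
contact_force: [-0.3, -0.3, -0.4]
grip_width: 0.0006
```

```bash
python3 -m pendant '[[[0,0,-0.08,0,0,0],[0,0,0,0,0,0]]]'; python3 -m pendant '[[[0,0,-0.08,0,0,0],[0,0,0,0,0,0]]]'; python3 -m pendant '[[[0,0,-0.04,0,0,0]]]'
```

```text
t: 24.9
ee_pos: [0.4496, 0.2482, 0.0701]
orientation: [0.536, 0.463, 0.535, -0.461]
contact_force: [-2.0, -1.1, 1.9]
grip_width: 0.0003
t: 25.1
ee_pos: [0.4499, 0.2483, 0.0663]
orientation: [0.536, 0.463, 0.535, -0.46]
contact_force: [-0.9, -0.4, 2.9]
grip_width: 0.0007
t: 25.2
ee_pos: [0.45, 0.2483, 0.0646]
orientation: [0.536, 0.463, 0.535, -0.46]
contact_force: [-1.2, -1.6, 4.5]
grip_width: 0.0005
```

```bash
python3 -m pendant '[[[0,0,-0.03,0,0,0]]]';  python3 -m pendant '[[[0,0,0.2,0,0,0],[0,0,0.4,0,0,0],[0,0,0.7,0,0,0],[0,0,0.8,0,0,0],[0,0,0.8,0,0,0],[0,-0.6,0.3,0,0,0],[0.2,-0.9,0,0,0,0],[0.2,-0.9,0,0,0,0],[0.2,-0.5,0,0,0,0],[0,0,0,0,0,0],[0,0,0,0,0,0]]]';python3 -c "
from st import *
show()
P=pic('side','s15');P=pic('scene','sc15');P=pic('wrist','w15')
a=cv2.imread('pics/s8.png')[215:290,230:330];b=cv2.imread('pics/s15.png')[215:290,230:330]
c=cv2.imread('pics/sc8.png')[180:255,275:375];d=cv2.imread('pics/sc15.png')[180:255,275:375]
f=lambda im:cv2.resize(im,(400,300),interpolation=cv2.INTER_NEAREST)
cv2.imwrite('pics/cmp4.png',np.vstack([np.hstack([f(a),f(b)]),np.hstack([f(c),f(d)])]))"
```

```text
t: 25.3
ee_pos: [0.4502, 0.2483, 0.0642]
orientation: [0.536, 0.463, 0.535, -0.46]
contact_force: [-9.1, -3.1, 26.0]
grip_width: 0.0002
t: 26.4
ee_pos: [0.4789, 0.0988, 0.2303]
orientation: [0.538, 0.463, 0.535, -0.459]
contact_force: [-0.0, 0.3, 0.0]
grip_width: 0.0004
t 26.4 p [0.4789 0.0988 0.2303] yaw(jaw) -1.4201 x [ 0.006  0.001 -1.   ] F [-0.   0.3  0. ] w 0.0004 q [-0.04 -0.01  1.83  0.    1.32  1.38]
```

View pics/cmp4.png

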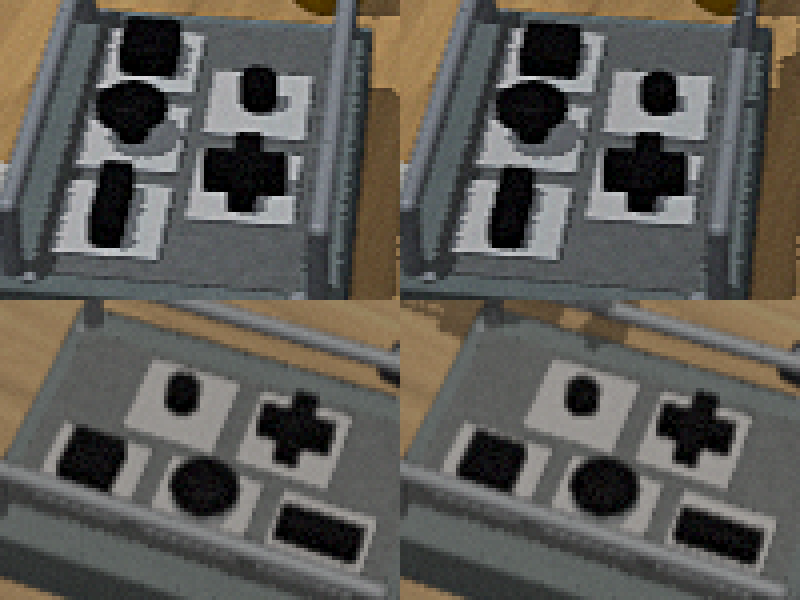

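View pics/sc15.png

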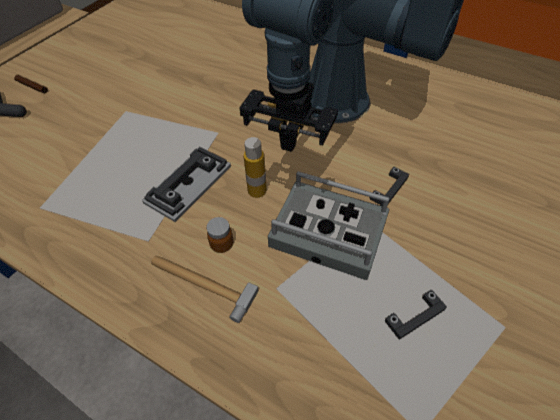

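View pics/s15.png

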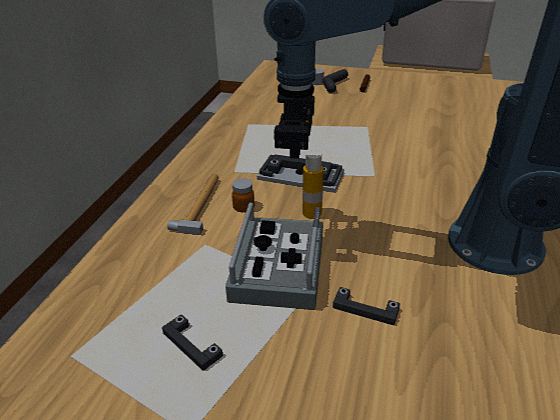

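The bar, square and round are lower, the plus and mushroom are up, the bracket is flat in the nest, the bystanders haven't moved, and the arm is clear. Handing in.

```bash
python3 -c "
from st import *
show();print(r.sign_off())"
```

```text
t 26.55 p [0.4787 0.1    0.2302] yaw(jaw) -1.4173 x [ 0.006  0.001 -1.   ] F [0.4 0.1 0.8] w 0.0004 q [-0.04 -0.01  1.83  0.    1.32  1.38]
the job is handed in; nothing more can be done
None
```

The sequence is finished and handed in at about 26.6 s, but one press may have broken the 120 N wrist-force limit. No verdict came back, so I can't confirm a pass.

- **Bracket:** I lifted it off the guard rails, set it down flat between the nest's stops and let go. The wrist picture after release put it about 3 mm off centre in x, with gaps visible all round.
- **Keys:** I pressed them in the order bar, square, round, plus. In the last pictures the bar, square and round stand lower than before, so they look latched, and the plus and mushroom are up.
- **Bystanders:** the spray can, hammer and jar had not moved, and the arm was clear of everything.

**Failed check:** I pressed the square too fast. The force reading at the end of that row was 120.6 N vertical, about 130 N in total. If the reading is counted as it stands, this fails the run. The round and plus peaked at only 17 N and 26 N vertical.

**Weaker evidence:** the bar's full press rests on three things: a lowest tool height of 0.0644 m (about 9.6 mm of travel), one reading of 8.5 N, and the later pictures showing it latched. The force readings during that press did not agree well with each other.

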